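# Take a dryer's filter off its stud for washing

## Task

Take the dryer filter off its base: turn the black wing nut until it slides off over the stud's cross pin and lay it flat in the metal tray, then lay the washer flat beside it. Then lift the filter off and set it down upright on the rubber mat to change your grip, and finally lower it gently, tab up and fully down, into the narrow white caddy; do not drop it, and leave the other things on the counter where they are.

Things in the scene. Friction and masses are not known exactly. Their poses are not given: they have to be found in the camera images.
- housing: fixed grey filter base: a plate 235 x 110 x 8 mm high, lying along its x (from -146 to +89 mm), with an upright steel stud at the origin; origin on the counter under the stud, z up. On the stud lie, from below, the filter (underside 8 mm over the counter), the washer (38 mm) and the wing nut (50 mm). Two low ribs (top at 14 mm) keep the filter along the base's x, tab towards -x
- stud_pin (a point): centre of the stud's round cross pin, 71 mm over the counter; the pin is 24 mm long, 8 mm thick and lies along the base's x. The stud is a 30 mm thick shoulder up to 46 mm over the counter, then an 8 mm thick neck up to the pin; its top is at 75 mm
- end_box (a point): centre of the top (80 mm over the counter) of the box on the base's -x end, 55 (x) x 100 (y) mm; it stands 5 mm from the filter's tab, so that there the tab cannot be pinched along x
- wing_nut: black plastic quarter-turn wing nut, 60 g; origin at the centre of its underside, z up. Hub 62 (x) x 44 (y) x 14 mm high with a slot through it, 30 mm along x, 14 mm along y. It starts under the cross pin, turned 57 to 120 degrees from the base's x, and comes off upwards only when its x lies along the base's x (either way round, within about 8 degrees). No thread; turns easily either way
- nut_wings (a point): between the nut's two upright wings, 27 mm over its underside. A wing stands at each x end, 22 mm wide (y), 8 mm thick, up to 40 mm over the underside (a rounded top to 49 mm is only seen); the outer faces, flush with the hub, lie at x = +-31 mm: grip over these two, 62 mm apart
- washer: steel ring washer, outer diameter 64 mm, hole 35 mm, 12 mm thick, 50 g; origin at the centre of its underside. It overhangs the filter by 8 mm on both sides
- filter: white plastic dryer filter, 0.18 kg (0.7 to 1.4 times): a bar 170 (x) x 48 (y) x 30 mm high with a 35 mm square hole through it for the stud; origin at the centre of its underside, z up. At its -x end an upright tab
- filter_tab (a point): grip point on the filter's tab, at x -80, y 0, z 45 mm in the filter's frame; the tab is 10 mm thick (filter's x, from -85 to -75 mm), 32 mm wide (y) and stands from 30 to 57 mm height
- tray: fixed open metal tray 235 (x) x 145 (y) x 25 mm high, walls 4 mm, floor 4 to 5 mm; origin at the centre of its underside. For the nut and the washer
- mat: fixed rubber mat 230 (x) x 110 (y) x 4 mm; origin at the centre of its underside; the filter's stopover
- caddy: fixed narrow open white plastic box, 245 (x) x 72 (y) x 66 mm high, walls 5 mm, floor 5 mm, so 235 x 62 mm inside; origin at the centre of its underside, z up. The filter goes in lengthwise, either way round
- caddy_mouth (a point): centre of the caddy's mouth, 66 mm over the counter. The filter has 7 mm of play at each side there, no room for fingers: in the caddy it can only be held by its tab, pinched along x (the filter is 65 mm shorter than the caddy, leave a finger's room beyond the tab)
- brush: bystander, loose, leave alone: hand brush, wooden, 150 mm long, lying on the counter
- clothes_peg: bystander, loose, leave alone: wooden clothes peg, 75 mm long, 11 mm high, lying
- screwdriver: bystander, loose, leave alone: screwdriver, 170 mm long, lying
- stain_bottle: bystander, loose, leave alone: white bottle, 64 mm wide, 170 mm high, standing at the far side
- peg_jar: bystander, loose, leave alone: glass jar with metal cap, 84 mm wide, 110 mm high, standing at the far side
- soap: bystander, loose, leave alone: bar of soap 85 x 55 x 28 mm at the far side
- scoop_cup: bystander, loose, leave alone: grey cup, 72 mm wide, 70 mm high, at the far side
There are look-alikes about, which are no part of the job. Of the things shaped like the wing_nut, the black one is meant. There is more than one size of the washer; the one meant has the size given above.

How it is judged:
On the way, in this order (a step that is already met when the one before it is completed fails the run):
1. the wing nut lies flat in the tray, let go (x of wing_nut in the frame of tray between -0.1 and 0.1 m and y of wing_nut in the frame of tray between -0.06 and 0.06 m and z of wing_nut in the frame of tray below 0.012 m and angle between wing_nut's own z axis and vertical below 0.2 rad and contact force between the fingers and wing_nut below 0.1 N and linear speed of wing_nut below 0.02 m/s), for 0.2 s.
2. the washer lies flat in the tray, let go (x of washer in the frame of tray between -0.1 and 0.1 m and y of washer in the frame of tray between -0.06 and 0.06 m and z of washer in the frame of tray below 0.012 m and angle between washer's own z axis and vertical below 0.2 rad and contact force between the fingers and washer below 0.1 N and linear speed of washer below 0.02 m/s), for 0.2 s.
3. the filter lies upright on the mat, let go (x of filter in the frame of mat between -0.1 and 0.1 m and y of filter in the frame of mat between -0.05 and 0.05 m and z of filter in the frame of mat below 0.009 m and angle between filter's own z axis and vertical below 0.1 rad and contact force between the fingers and filter below 0.1 N and linear speed of filter below 0.02 m/s), for 0.2 s.
At the end, for the whole second after the job is handed in: the wing nut and the washer lie flat in the tray (underside within 12 mm of the tray's underside, tilted less than 0.2 rad), the filter lies in the caddy, tab up, fully down (underside less than 10 mm over the caddy's underside, tilt under 0.08 rad), all let go and at rest (all of step 1 and all of step 2 and x of filter in the frame of caddy between -0.045 and 0.045 m and y of filter in the frame of caddy between -0.015 and 0.015 m and z of filter in the frame of caddy below 0.01 m and angle between filter's own z axis and vertical below 0.08 rad and contact force between the fingers and filter below 0.1 N and linear speed of filter below 0.02 m/s); the robot touches nothing.
It fails at once if the filter is dropped (falls faster than 0.6 m/s out of the gripper, about 20 mm) (contact force between the fingers and filter below 0.05 N and linear speed of filter above 0.6 m/s).
It fails at once if one of the bystanders is moved more than 30 mm (distance of any of brush, clothes_peg, screwdriver, stain_bottle, peg_jar, soap, scoop_cup from where it was at the start of the episode above 0.03 m).
It also fails if it takes over 72 s, if anything falls off the work surface, if the arm or the gripper's body presses on something with over 40 N, if the wrist force passes 120 N, or if a joint passes its speed limit or range.

## Robot

A 6-joint arm with a two-finger parallel gripper is mounted at the origin on the work surface. World frame = base frame: x ahead of the robot, y to its left, z up, the work surface at z = 0. Lengths are in m, angles in rad, forces in N, time in s.
With the tool pointing down it reaches from about 0.35 to 0.775 m from the base axis. Payload 7.3 kg.
Tool frame: the origin (TCP) lies midway between the tips of the shut fingers; the grasp point (between the pads) lies 19 mm behind it; z points along the fingers, y is the line along which they close (so a half turn about z gives the same grasp; the last joint's range is limited). The gripper opens to 92 mm and grips with 3 to 60 N. Pads are 19 mm wide; open, the fingers measure 130 mm over their backs; the gripper's body (75 mm by 190 mm) begins 47 mm behind the grasp point.
Start: joints at [1.089, 0.342, 1.524, -0, 1.275, -0.146], TCP at [0.173, 0.496, 0.227] pointing down, gripper open.
Joint ranges: [-2.53, 2.53], [-0.77, 2.02], [0.04, 2.7], [-1, 4.14], [0.28, 2.66], [-3.11, 3.11]. Speed limits (rad/s): [2.57, 2.57, 3.14, 3.14, 3.14, 3.14].

## Interface

Orientations are given as [roll, pitch, yaw] about the fixed x, y, z axes, in that order (R = Rz(yaw) Ry(pitch) Rx(roll)).
In Python, from cell import robot, read_camera, camera_params, nets gives the robot as it stands. The module is installed in compiled form; this text tells all that it offers.
- The arm moves only by the tool step_arm, never from a script. Its argument "steps" is a list of rows, each an object of numbers: "x", "y", "z": the shift along the tool's x, y, z as a fraction of full scale; "rx", "ry", "rz": the turn, a rotation vector about the tool's x, y, z as a fraction of full scale; "claw": the opening, from -1 (shut) to 1 (fully open). In form: [{"x": .., "y": .., "z": .., "rx": .., "ry": .., "rz": .., "claw": ..}, ...]. A call has 1 to 12 rows; each row is the pose to reach, as a shift and turn from the pose commanded when the call began, along the tool's axes at that moment; what a row does not reach only later rows make up. Full scale, the value 1, is 750 mm for a shift and pi/4 rad for a turn. A row lasts 1/12 s, in which the tool goes at most 41.7 mm and 7.16 degrees, less where a joint would pass 70% of its speed; a pose out of reach is approached as far as the arm can. A call with a number of a shift or a turn outside -1 to 1 is refused whole. A call with a gripper value outside its range is refused whole. The fingers move at their own pace and stop on an object; "squeeze" is the grip in N (left out, the last holds). Time passes only in rows, so rows that repeat a pose let the fingers close. It gives the time, the measured TCP pose, the force, the opening and the grip force at its end, in the units of the state.
- robot.observe(): the state, without advancing time (a new reading comes with each control period).
- read_camera(name): name is "scene" or "side" or "wrist"; returns (picture, depth): 400x640x3 uint8, blue, green, red; 400x640 float32, m along the optical axis (not along the pixel's ray), 0 where there is no reading.
- camera_params(name): a dict with "fx", "fy", "cx", "cy" (pixels), "R" (3x3) and "t" (3): a world point X has camera coordinates R X + t; the wrist camera has in their place "hand_eye" (4x4, takes a point from camera to tool coordinates, whose origin is the TCP and whose axes are the flange's). Camera axes: x right, y down, z forward; pixel columns grow to the right and rows downward; lengths in m; the calibration is good to about 2 mm. The wrist camera is an equidistant fisheye: a pixel r from the principal point sees the ray r / f radians off the axis. A picture is of the moment at which its call begins: read the wrist's pose just before it. camera_params takes no time and is no camera call.
- robot.hand_in(): hands the job in; it is judged then, once.
Trained networks look in the newest picture that a camera, given by its name, has taken for a name from the list of things; names that differ only in an ending like _2 or _b are one class to them, and where a whole thing is asked for, a point or a joint stands for the part that bears it (a point fixed in the world has none). Each returns a list of dicts, best first, with "conf" (0 to 1); they miss things now and then, are a little off and sometimes report something else, mostly with a low value. They report only what shows in the picture. A call takes as long as a camera call. They do not tell look-alikes from the thing itself.
- nets.masks_of(camera, query): "region" (400x640 bool, what is visible of it) and "box" ([left, top, right, bottom] in pixels, round what is visible of it).
- nets.landmark_of(camera, query): "pixel" ([row, column] in pixels: a listed point, or the origin of a listed thing).
The state is a dict: "time": time; "qpos": joint angles; "qvel": joint speeds; "joint_efforts": joint torques, N m; "tool_pos": TCP position; "tool_rot": TCP orientation; "contact_force": force on the tool from outside, world axes, zero at the start; "torque": the same for the moment, N m; "opening": finger opening in m; "grip_force": force on a finger pad.
Only numpy, scipy, OpenCV 4.12 (cv2) and the standard library are available. Lean on these libraries where they do the work, as an engineer would, in place of code of your own. Each camera call takes 0.05 s, during which the arm holds its last target. There are 200 camera calls.

## Working session

There is one attempt and no reset: what is moved stays moved. The work goes in short steps, Python scripts to look and compute and a tool call to move; the robot and the scene stay as the last step left them, time stands still between calls to the robot, and variables do not carry over. Pictures are saved under pics/ and viewed, at most 10 in all, crops included, and the job is handed in when it is done.

Besides the shell and the picture viewer there is one more tool, called by a JSON object that holds its "method" and its "body". step_arm: Moves the arm, as the interface text tells. Its arguments: {"type":"object","properties":{"steps":{"type":"array","items":{"type":"object","properties":{"x":{"type":"number","minimum":-1,"maximum":1},"y":{"type":"number","minimum":-1,"maximum":1},"z":{"type":"number","minimum":-1,"maximum":1},"rx":{"type":"number","minimum":-1,"maximum":1},"ry":{"type":"number","minimum":-1,"maximum":1},"rz":{"type":"number","minimum":-1,"maximum":1},"claw":{"type":"number"}}}},"squeeze":{"type":"number"}},"required":["steps"]}

```bash
mkdir -p pics; cat > h.py <<'E'
from cell import robot, read_camera, camera_params, nets
import numpy as np, cv2
from scipy.spatial.transform import Rotation as Rn
def pt(cam,px,d):
    P=camera_params(cam);r,c=px
    v=np.array([(c-P['cx'])/P['fx'],(r-P['cy'])/P['fy'],1])*d
    return P['R'].T@(v-P['t'])
def ray(cam,px):
    P=camera_params(cam);r,c=px
    if 'R' in P:
        v=np.array([(c-P['cx'])/P['fx'],(r-P['cy'])/P['fy'],1]);return -P['R'].T@P['t'],P['R'].T@v
    s=robot.observe();Rt=Rn.from_euler('xyz',s['tool_rot']).as_matrix()
    u=np.array([(c-P['cx'])/P['fx'],(r-P['cy'])/P['fy']]);th=np.linalg.norm(u)
    v=np.r_[u/max(th,1e-9)*np.sin(th),np.cos(th)];H=np.array(P['hand_eye'])
    return Rt@H[:3,3]+s['tool_pos'],Rt@H[:3,:3]@v
def atz(cam,px,z):
    o,v=ray(cam,px);return o+v*(z-o[2])/v[2]
def two(a,b):
    A=np.zeros((3,3));B=np.zeros(3)
    for o,v in (a,b):
        v=v/np.linalg.norm(v);M=np.eye(3)-np.outer(v,v);A+=M;B+=M@o
    x=np.linalg.solve(A,B);return x,[round(float(np.linalg.norm(np.cross(x-o,v/np.linalg.norm(v)))),4) for o,v in (a,b)]
E
python3 - <<'E'
from h import *
np.set_printoptions(precision=3,suppress=True)
print(robot.observe())
for c in ('scene','side','wrist'):
    im,d=read_camera(c);cv2.imwrite(f'pics/{c}0.png',im);np.save(f'{c}0.npy',d)
    P=camera_params(c);print(c,P)
    for q in ['stud_pin','end_box','wing_nut','nut_wings','washer','filter','filter_tab','tray','mat','caddy','caddy_mouth','housing']:
        print(q,[(np.round(x['pixel']).tolist(),round(x['conf'],2)) for x in nets.landmark_of(c,q)[:3]])
E
```

```text
{'time': 0.0, 'qpos': array([ 1.089,  0.343,  1.525, -0.   ,  1.275, -0.146]), 'qvel': array([-0.   ,  0.001, -0.   ,  0.001, -0.   , -0.   ]), 'joint_efforts': array([  0.   , -43.124, -24.422,   0.072,   0.056,  -0.   ]), 'tool_pos': array([0.173, 0.495, 0.226]), 'tool_rot': array([-3.14 , -0.   ,  2.806]), 'contact_force': array([ 0.835,  0.449, -1.77 ]), 'torque': array([ 0.022, -0.094, -0.005]), 'grip_force': 0.0, 'opening': 0.0918767320350029}
scene {'fx': 421.79453841977886, 'fy': 421.79453841977886, 'cx': 324.90227305252637, 'cy': 195.2985660344127, 'R': array([[ 0.746,  0.666, -0.006],
       [ 0.575, -0.648, -0.499],
       [-0.336,  0.369, -0.866]]), 't': array([-0.4  , -0.279,  1.205])}
stud_pin [([230.0, 284.0], 0.65)]
end_box [([197.0, 247.0], 0.89), ([242.0, 414.0], 0.64)]
wing_nut [([169.0, 267.0], 0.68), ([233.0, 283.0], 0.66)]
nut_wings [([230.0, 283.0], 0.73), ([162.0, 264.0], 0.67), ([242.0, 287.0], 0.59)]
washer [([237.0, 285.0], 0.51), ([202.0, 213.0], 0.48)]
filter [([239.0, 287.0], 0.69)]
filter_tab [([93.0, 400.0], 0.69), ([208.0, 262.0], 0.67)]
tray [([178.0
[... 750 characters left out ...]
348.0], 0.45), ([175.0, 346.0], 0.41)]
filter_tab [([180.0, 381.0], 0.75)]
tray [([265.0, 325.0], 0.76), ([237.0, 247.0], 0.23)]
mat [([151.0, 373.0], 0.79)]
caddy [([361.0, 328.0], 0.76)]
caddy_mouth [([338.0, 325.0], 0.75)]
housing [([197.0, 352.0], 0.56)]
wrist {'fx': 309.70691628693146, 'fy': 309.70691628693146, 'cx': 315.77815048555624, 'cy': 197.60838098555905, 'hand_eye': array([[ 0.001, -0.956, -0.292,  0.078],
       [ 1.   ,  0.001, -0.   ,  0.   ],
       [ 0.   , -0.292,  0.956, -0.158],
       [ 0.   ,  0.   ,  0.   ,  1.   ]])}
stud_pin []
end_box []
wing_nut []
nut_wings []
washer []
filter []
filter_tab []
tray []
mat [([385.0, 67.0], 0.55)]
caddy []
caddy_mouth []
housing []
```

View pics/scene0.png

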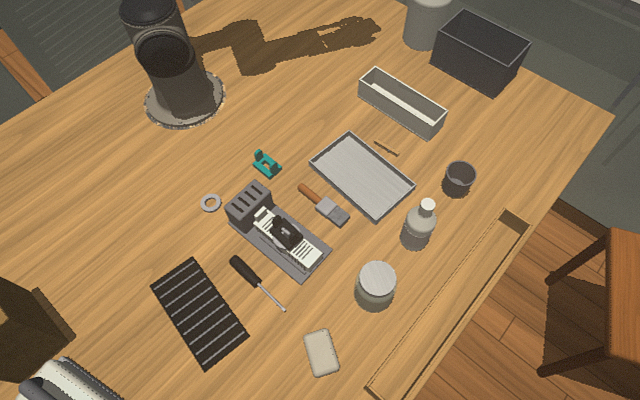

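View pics/side0.png

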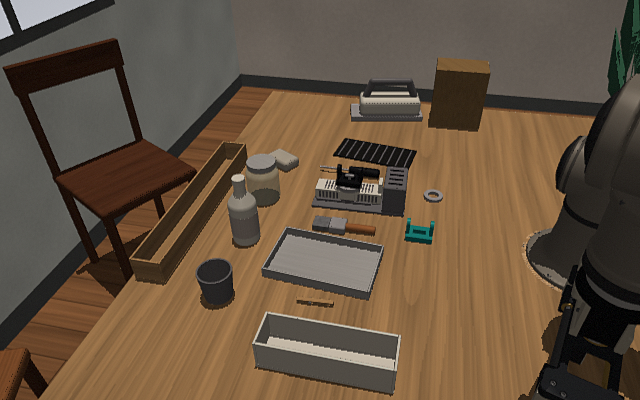

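```bash
python3 - <<'E'
from h import *
np.set_printoptions(precision=4,suppress=True)
for n,a,b in [('pin',(230,284),(179,349)),('box',(197,247),(176,394)),('nut',(233,283),(181,349)),('wings',(230,283),(175,354)),('tab',(208,262),(180,381)),('filter',(239,287),(198,351)),('tray',(178,359),(265,325)),('mat',(309,194),(151,373)),('caddy',(111,397),(361,328))]:
    print(n,*two(ray('scene',a),ray('side',b)))
print('mouth',atz('side',(338,325),.066))
E
```

```text
pin [ 0.5323 -0.1262  0.0629] [0.0027, 0.0027]
box [ 0.4213 -0.1295  0.0846] [0.0019, 0.0019]
nut [ 0.5326 -0.1303  0.0541] [0.0031, 0.0031]
wings [ 0.5269 -0.1312  0.07  ] [0.0038, 0.0038]
tab [ 0.4555 -0.1233  0.0704] [0.0019, 0.0019]
filter [ 0.528  -0.1227  0.0052] [0.0, 0.0]
tray [ 0.5429  0.1223 -0.0044] [0.0002, 0.0002]
mat [ 0.5001 -0.3689  0.0091] [0.0049, 0.0049]
caddy [ 0.4834  0.3615 -0.0006] [0.0003, 0.0003]
mouth [0.488 0.363 0.066]
```

```bash
cat >> h.py <<'E'
def go(p,yaw):
    s=robot.observe();Rt=Rn.from_euler('xyz',s['tool_rot'])
    d=Rt.inv().apply(np.array(p)-s['tool_pos'])
    r=(Rt.inv()*Rn.from_euler('xyz',[np.pi,0,yaw])).as_rotvec()
    print('shift',np.round(d/.75,4),'rot',np.round(r/(np.pi/4),4),'rows',round(max(np.linalg.norm(d)/.0417,np.linalg.norm(r)/.125),1))
E
python3 -c "
from h import *
go([.53,-.126,.25],2.806)"
```

```text
shift [-0.7226 -0.6258 -0.0311] rot [ 0.0002  0.     -0.0003] rows 17.2
```

The scene picture shows the black nut on the base at about row 230, col 284. The teal look-alike is at (162,264), a small loose washer at (202,212), the tray at (178,360), the mat at (310,195) and the caddy at (100,400). The side picture agrees. I'll move over the nut.

{"method": "step_arm", "body": {"steps": [{"x":-0.7226,"y":-0.6258,"z":-0.0311,"claw":1},{"x":-0.7226,"y":-0.6258,"z":-0.0311,"claw":1},{"x":-0.7226,"y":-0.6258,"z":-0.0311,"claw":1},{"x":-0.7226,"y":-0.6258,"z":-0.0311,"claw":1},{"x":-0.7226,"y":-0.6258,"z":-0.0311,"claw":1},{"x":-0.7226,"y":-0.6258,"z":-0.0311,"claw":1},{"x":-0.7226,"y":-0.6258,"z":-0.0311,"claw":1},{"x":-0.7226,"y":-0.6258,"z":-0.0311,"claw":1},{"x":-0.7226,"y":-0.6258,"z":-0.0311,"claw":1},{"x":-0.7226,"y":-0.6258,"z":-0.0311,"claw":1},{"x":-0.7226,"y":-0.6258,"z":-0.0311,"claw":1},{"x":-0.7226,"y":-0.6258,"z":-0.0311,"claw":1}]}}

```text
$.steps[0]: bad value
```

```bash
python3 - <<'E'
from h import *
np.set_printoptions(precision=4,suppress=True)
go([.53,-.126,.25],3.1416)
for q in ['tray','wing_nut']:
    if q=='tray': im,d=read_camera('wrist')
    print(robot.observe()['tool_pos'],[(x['pixel'],x['conf'],atz('wrist',x['pixel'],0)) for x in nets.landmark_of('wrist',q)])
E
```

```text
shift [-0.7226 -0.6258 -0.0311] rot [ 0.0002  0.0001 -0.4276] rows 17.2
[0.173  0.4957 0.2267] []
[0.173  0.4957 0.2267] []
```

{"method": "step_arm", "body": {"steps": [{"x":-0.72,"y":-0.63,"z":-0.03,"rx":0,"ry":0,"rz":-0.43,"claw":1},{"x":-0.72,"y":-0.63,"z":-0.03,"rx":0,"ry":0,"rz":-0.43,"claw":1},{"x":-0.72,"y":-0.63,"z":-0.03,"rx":0,"ry":0,"rz":-0.43,"claw":1},{"x":-0.72,"y":-0.63,"z":-0.03,"rx":0,"ry":0,"rz":-0.43,"claw":1},{"x":-0.72,"y":-0.63,"z":-0.03,"rx":0,"ry":0,"rz":-0.43,"claw":1},{"x":-0.72,"y":-0.63,"z":-0.03,"rx":0,"ry":0,"rz":-0.43,"claw":1},{"x":-0.72,"y":-0.63,"z":-0.03,"rx":0,"ry":0,"rz":-0.43,"claw":1},{"x":-0.72,"y":-0.63,"z":-0.03,"rx":0,"ry":0,"rz":-0.43,"claw":1},{"x":-0.72,"y":-0.63,"z":-0.03,"rx":0,"ry":0,"rz":-0.43,"claw":1},{"x":-0.72,"y":-0.63,"z":-0.03,"rx":0,"ry":0,"rz":-0.43,"claw":1},{"x":-0.72,"y":-0.63,"z":-0.03,"rx":0,"ry":0,"rz":-0.43,"claw":1},{"x":-0.72,"y":-0.63,"z":-0.03,"rx":0,"ry":0,"rz":-0.43,"claw":1}]}}

```text
time: 3.1
tool_pos: [0.4164, 0.0661, 0.2426]
tool_rot: [3.141, 0.001, -3.14]
contact_force: [1.7, 1.7, -0.4]
opening: 0.0917
grip_force: 0.0
```

```bash
python3 - <<'E'
from h import *
np.set_printoptions(precision=4,suppress=True)
go([.53,-.126,.25],3.1416)
im,d=read_camera('wrist'); cv2.imwrite('pics/w1.png',im)
for q,z in [('tray',0),('end_box',.08),('nut_wings',.077)]:
    print(q,[(x['pixel'],x['conf'],atz('wrist',x['pixel'],z)) for x in nets.landmark_of('wrist',q)])
for q in ['wing_nut']: print([m['box'] for m in nets.masks_of('wrist',q)])
E
```

```text
shift [-0.151  -0.2563 -0.0098] rot [0.0003 0.0012 0.0021] rows 5.4
tray []
end_box [([187.3, 151.2], 0.65, array([ 0.4229, -0.1288,  0.08  ]))]
nut_wings [([245.5, 186.3], 0.7, array([ 0.4975, -0.0919,  0.077 ])), ([272.8, 166.2], 0.68, array([ 0.5395, -0.1298,  0.077 ])), ([116.0, 251.4], 0.63, array([0.3468, 0.0002, 0.077 ])), ([260.1, 173.1], 0.5, array([ 0.5194, -0.115 ,  0.077 ]))]
[[235.4, 88.4, 273.9, 145.6], [157.6, 241.5, 189.6, 261.9], [251.4, 190.3, 283.4, 272.9]]
```

{"method": "step_arm", "body": {"steps": [{"x":-0.15,"y":-0.256,"z":-0.01,"rx":0,"ry":0,"rz":0,"claw":1},{"x":-0.15,"y":-0.256,"z":-0.01,"rx":0,"ry":0,"rz":0,"claw":1},{"x":-0.15,"y":-0.256,"z":-0.01,"rx":0,"ry":0,"rz":0,"claw":1},{"x":-0.15,"y":-0.256,"z":-0.01,"rx":0,"ry":0,"rz":0,"claw":1},{"x":-0.15,"y":-0.256,"z":-0.01,"rx":0,"ry":0,"rz":0,"claw":1},{"x":-0.15,"y":-0.256,"z":-0.01,"rx":0,"ry":0,"rz":0,"claw":1},{"x":-0.15,"y":-0.256,"z":-0.01,"rx":0,"ry":0,"rz":0,"claw":1},{"x":-0.15,"y":-0.256,"z":-0.01,"rx":0,"ry":0,"rz":0,"claw":1}]}}

```text
time: 4.02
tool_pos: [0.5285, -0.122, 0.2491]
tool_rot: [3.14, -0.001, -3.139]
contact_force: [-0.7, 1.1, -0.5]
opening: 0.0917
grip_force: 0.0
```

```bash
python3 - <<'E'
from h import *
np.set_printoptions(precision=4,suppress=True)
print(robot.observe()['tool_pos'],robot.observe()['qvel'])
im,d=read_camera('wrist'); cv2.imwrite('pics/w2.png',im)
for q,z in [('end_box',.08),('nut_wings',.077),('stud_pin',.071),('filter_tab',.053),('washer',.038),('mat',0)]:
    print(q,[(x['pixel'],x['conf'],atz('wrist',x['pixel'],z)) for x in nets.landmark_of('wrist',q)])
E
```

```text
[ 0.5285 -0.122   0.2491] [ 0.0203 -0.0261  0.028   0.0022  0.0016  0.0007]
end_box [([79.5, 306.6], 0.72, array([ 0.4217, -0.1312,  0.08  ])), ([150.4, 585.5], 0.34, array([0.4769, 0.2655, 0.08  ]))]
nut_wings [([30.3, 403.7], 0.78, array([ 0.362 , -0.0275,  0.077 ])), ([188.3, 310.3], 0.76, array([ 0.54  , -0.1273,  0.077 ])), ([113.6, 303.6], 0.64, array([ 0.4581, -0.1345,  0.077 ]))]
stud_pin [([185.9, 308.1], 0.88, array([ 0.539 , -0.1302,  0.071 ]))]
filter_tab [([111.5, 303.0], 0.7, array([ 0.4566, -0.1368,  0.053 ]))]
washer [([11.6, 274.1], 0.83, array([ 0.3329, -0.1725,  0.038 ]))]
mat [([148.8, 150.6], 0.98, array([ 0.5012, -0.364 ,  0.    ]))]
```

View pics/w2.png

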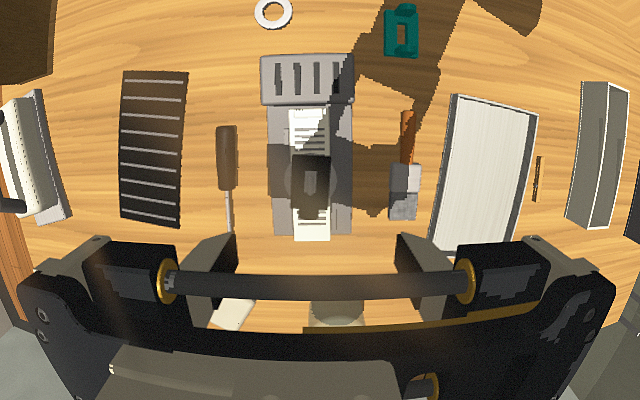

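The wrist view shows the base in the middle: box at (80,307), nut at (185,309), dark and roughly crosswise. The screwdriver is left of it (col 227) and the brush right of it (col 405). I'll enlarge the nut.

```bash
python3 - <<'E'
from h import *
im=cv2.imread('pics/w2.png')[45:250,225:395]
im=(255*(im/255.)**.5).astype('uint8')
cv2.imwrite('pics/w2c.png',cv2.resize(im,None,fx=2.9,fy=2.9,interpolation=cv2.INTER_CUBIC))
E
```

```text
(no output)
```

View pics/w2c.png

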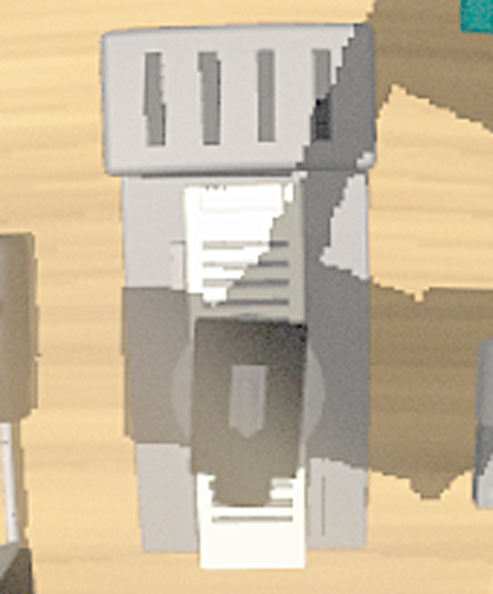

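```bash
python3 - <<'E'
from h import *
a=cv2.imread('pics/side0.png')[145:225,300:420]
b=cv2.imread('pics/scene0.png')[180:285,225:335]
w=cv2.imread('pics/w1.png')[120:270,100:270]
f=lambda im,k:cv2.resize((255*(im/255.)**.5).astype('uint8'),(390,300),interpolation=cv2.INTER_CUBIC)
z=np.zeros((300,390,3),'uint8')
cv2.imwrite('pics/m.png',np.vstack([np.hstack([f(a,3),f(b,3)]),np.hstack([f(w,2),z])]))
E
```

```text
(no output)
```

View pics/m.png

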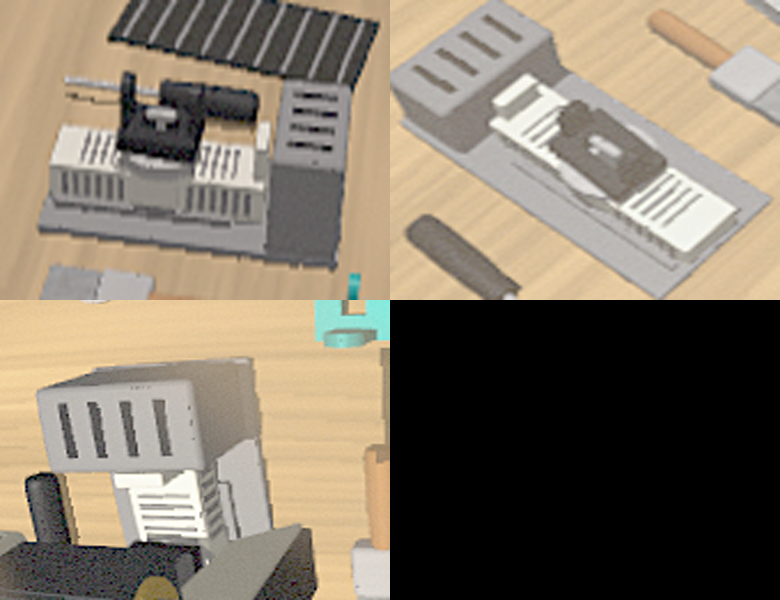

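```bash
python3 - <<'E'
from h import *
np.set_printoptions(precision=3,suppress=True,linewidth=200)
im,d=read_camera('wrist');s=robot.observe()
P=camera_params('wrist');H=np.array(P['hand_eye']);Rt=Rn.from_euler('xyz',s['tool_rot']).as_matrix()
r,c=np.mgrid[45:260,225:400];D=d[45:260,225:400]
u=np.stack([(c-P['cx'])/P['fx'],(r-P['cy'])/P['fy']],-1);th=np.linalg.norm(u,axis=-1)
k=np.tan(th)/np.maximum(th,1e-9)
v=np.dstack([u*k[...,None],np.ones_like(th)])*D[...,None]
W=(v@H[:3,:3].T+H[:3,3])@Rt.T+s['tool_pos'];ok=D>0
np.save('W.npy',W)
x0,y0=.45,-.19
g=np.zeros((36,28))
for p in W[ok]:
    i,j=int((p[0]-x0)/.004),int((p[1]-y0)/.004)
    if 0<=i<36 and 0<=j<28: g[i,j]=max(g[i,j],p[2])
for i in range(36): print('%.3f '%(x0+i*.004),' '.join('%3d'%(q*1000) for q in g[i]))
E
```

```text
0.450    1   8  79  80  81  79  79  79  80  79  79  79  80  79  79  79  78  79  80  79  78  78  53  46  31  23   9  10
0.454    1   8   8   8   8   9   8   9   7  38  62  66  65  66  66  66  66  67  65  38  38   9   9   8  10   8   8   9
0.458    1   8   8   9   9   8   8   8   8  39  37  65  66  65  66  66  65  66  65  38  38   8   9   9   8   8   8   9
0.462    6   8   9   8   9   9   8  10   9  38  63  65  65  65  64  65  64  65  63  39  38  30   9   8   9   9   8   9
0.466    6   7   8   8   7   9   9  10   8  38  38  38  39  38  38  38  38  40  38  38  38   8   8   9   9   9   8   8
0.470    0   8   9   9   8   8   9   9   8  39  38  38  38  40  38  39  39  39  40  38  38  32   9   9   9   8   9   8
0.474    0   8   9   8   9   9   9   8   8  39  39  40  40  39  39  39  39  39  39  39  38  31  14  13   7   9   8   9
0.478    1   9   8   9   8  10  14  14  14  39  38  38  39  38  39  40  38  39  38  39  38  14  15  15   9   8   8   9
0.482    1   9   8   8   9   8  14  15  35  38  38  39  39  38  39  39  39  39  38  38  37  14  15  15   8   8   9   9
0.486    1   8   9   8   9   
[... 2483 characters left out ...]
8   9   8   8   8   9  14  14   0   0   0   0   0   0   0   0   0   0   0  37  37  13  14   9   7   8   8
0.574    0   8   9   9   8   8   9  15  15  37  38  38   0   0   0   0   0   0  39  38  38  38  14  15   8   8   9   9
0.578    1   8   8   8   8   8   9  14  14  38  39  39   0   0   0   0   0   0  40  39  38  38  14  13   8   8   8   8
0.582    1   8   7   8   8   8   9  14  14  37  39  38   0   0   0   0   0  36  38  38  38  38  15  14   9   8   8   9
0.586    1   5   8   8   9   8   7  14  15  38  38  39   0   0   0   0   0  38  38  39  38  38  14  15   8   9   8   8
0.590    0   0   8   8   9   8   8  14  14  37  39  38  39  38  38  38  39  38  38  39  38  37  15  14   9   8   8   8
```

```bash
python3 - <<'E'
from h import *
np.set_printoptions(precision=4,suppress=True,linewidth=200)
W=np.load('W.npy').reshape(-1,3)
def rect(m,n):
    m=m&(abs(W[:,1]+.127)<.07)&(W[:,0]>.36)&(W[:,0]<.66)
    c,s,a=cv2.minAreaRect((W[m,:2]*1000).astype('float32'));print(n,np.round(c,1),np.round(s,1),round(a,1),m.sum())
z,x=W[:,2],W[:,0]
rect((z>.059)&(z<.068)&(x>.495),'hub');rect((z>.085)&(x>.49)&(x<.535),'wingA');rect((z>.085)&(x>.54)&(z<.12),'wingB')
for lo,hi,n in((.49,.535,'A'),(.54,.58,'B')):
    m=(z>.085)&(z<.12)&(x>lo)&(x<hi)&(abs(W[:,1]+.127)<.03); print(n,W[m].min(0),W[m].max(0))
rect((z>.072)&(z<.078)&(x>.52)&(x<.555),'pin')
rect((z>.034)&(z<.041)&(x>.44)&(abs(W[:,1]+.127)<.034),'filter');rect((z>.074)&(z<.085)&(x<.46),'box');rect((z>.004)&(z<.0105)&(x>.45),'plate')
rect((z>.047)&(z<.053)&(x>.49),'washer')
# slot, fine
m=(z<.12)&(abs(x-.537)<.022)&(abs(W[:,1]+.128)<.012)
for i in range(22):
    r=''
    for j in range(12):
        q=m&(abs(x-.515-.002*i-.001)<.001)&(abs(W[:,1]+.140-.002*j-.001)<.001); r+='  --' if not q.any() else '%4d'%(1000*W[q,2].min())
    print('%.3f'%(.515+.002*i),r)
E
```

```text
hub [ 537.3 -128.6] [44.  62.8] 87.5 1371
wingA [ 520.1 -124.8] [98.4 28.7] 89.7 635
wingB [ 564.1 -130.2] [22.1  9.1] 87.3 214
A [ 0.5057 -0.1374  0.085 ] [ 0.5151 -0.1175  0.1   ]
B [ 0.5594 -0.1411  0.0852] [ 0.5691 -0.1192  0.1001]
pin [ 538.  -128.2] [ 6.7 23.2] 89.8 115
filter [ 534.  -129.3] [ 60.  178.4] 86.9 2587
box [ 420.  -132.1] [ 56.1 100.6] 1.8 4749
plate [ 537.4 -128.9] [177.1 111.3] 1.4 4512
washer [ 531.4 -129.1] [63.6 51.6] 88.6 379
0.515   63  --  --  --  --  --  --  --  --  --  94  --
0.517   62  --  --  --  --  --  --  --  --  --  --  --
0.519   63  --  --  --  --  --  --  --  --  --  --  --
0.521   62  63  63  --  --  63  64  63  63  63  62  61
0.523   63  63  --  --  --  --  --  --  --  64  62  64
0.525   63  63  46  43  46  46  72  --  --  62  62  63
0.527   62  63  44  45  45  44  44  45  44  45  63  64
0.529   63  62  44  45  45  43  45  44  45  46  63  62
0.531   62  63  44  44  44  44  45  45  45  45  63  63
0.533   63  63  43  46  72  74  75  45  45  45  63  62
0.535   63  64  44  46  73  74  75  44  45  44  62  64
0.537   63  63  45  44  73  73  74  46  44  45  64  64
0.539   63  63  45  45  73  73  73  70  45  45  63  63
0.541   63  61  45  45  73  73  72  71  45  51  62  63
0.543   62  62  45  45  73  72  74  72  44  62  63  62
0.545   62  61  45  46  71  74  73  71  45  63  63  63
0.547   62  59  44  45  72  72  72  71  44  62  63  63
0.549   62  64  45  44  --  72  71  --  46  63  62  64
0.551   62  53  45  45  60  --  59  54  54  62  62  62
0.553   63  42  37  61  63  62  60  59  43  63  62  62
0.555   63  64  63  36  62  63  63  63  35  62  63  64
0.557   62  63  63  62  62  62  63  63  63  63  62  63
```

The depth shows the slot and the wings already along the base's x: hub at -2.5°, base at about +1.5°, hub centre (0.537, -0.129). That contradicts the "57 to 120 degrees" in the text. The briefed turn is therefore only a fine alignment of about 4°, and I'll confirm it by lifting gently and checking the force. Next I'll turn the tool to grip across the wings.

{"method": "step_arm", "body": {"steps": [{"x":-0.011,"y":-0.009,"z":0.1,"rx":0,"ry":0,"rz":1,"claw":1},{"x":-0.011,"y":-0.009,"z":0.1,"rx":0,"ry":0,"rz":1,"claw":1},{"x":-0.011,"y":-0.009,"z":0.1,"rx":0,"ry":0,"rz":1,"claw":1},{"x":-0.011,"y":-0.009,"z":0.1,"rx":0,"ry":0,"rz":1,"claw":1},{"x":-0.011,"y":-0.009,"z":0.1,"rx":0,"ry":0,"rz":1,"claw":1},{"x":-0.011,"y":-0.009,"z":0.1,"rx":0,"ry":0,"rz":1,"claw":1},{"x":-0.011,"y":-0.009,"z":0.1,"rx":0,"ry":0,"rz":1,"claw":1}]}}

```text
time: 5.0
tool_pos: [0.5369, -0.1302, 0.1747]
tool_rot: [3.141, -0.0, 2.352]
contact_force: [0.7, -1.1, -1.3]
opening: 0.0916
grip_force: 0.0
```

{"method": "step_arm", "body": {"steps": [{"x":0,"y":0,"z":0,"rx":0,"ry":0,"rz":1,"claw":1},{"x":0,"y":0,"z":0,"rx":0,"ry":0,"rz":1,"claw":1},{"x":0,"y":0,"z":0,"rx":0,"ry":0,"rz":1,"claw":1},{"x":0,"y":0,"z":0,"rx":0,"ry":0,"rz":1,"claw":1},{"x":0,"y":0,"z":0,"rx":0,"ry":0,"rz":1,"claw":1},{"x":0,"y":0,"z":0,"rx":0,"ry":0,"rz":1,"claw":1},{"x":0,"y":0,"z":0,"rx":0,"ry":0,"rz":1,"claw":1},{"x":0,"y":0,"z":0,"rx":0,"ry":0,"rz":1,"claw":1}]}}

```text
time: 5.67
tool_pos: [0.5369, -0.1302, 0.1748]
tool_rot: [3.141, -0.0, 1.572]
contact_force: [-0.7, 0.1, -0.4]
opening: 0.0918
grip_force: 0.0
```

```bash
python3 -c "
from h import *
s=robot.observe();print(s['tool_pos'],s['tool_rot'],s['qpos'])
go([.537,-.129,.056],1.527)"
```

```text
[ 0.53690071 -0.13020325  0.17479789] [ 3.14136460e+00 -5.72725040e-05  1.57166046e+00] [-3.76730246e-01  4.37314715e-01  1.52725251e+00  1.48710054e-04
  1.17683456e+00 -3.77651446e-01]
shift [1.600e-03 1.000e-04 1.584e-01] rot [ 0.0003 -0.0001  0.0569] rows 2.8
```

{"method": "step_arm", "body": {"steps": [{"x":0.002,"y":0,"z":0.158,"rx":0,"ry":0,"rz":0.057,"claw":1},{"x":0.002,"y":0,"z":0.158,"rx":0,"ry":0,"rz":0.057,"claw":1},{"x":0.002,"y":0,"z":0.158,"rx":0,"ry":0,"rz":0.057,"claw":1},{"x":0.002,"y":0,"z":0.158,"rx":0,"ry":0,"rz":0.057,"claw":1},{"x":0.002,"y":0,"z":0.158,"rx":0,"ry":0,"rz":0.057,"claw":1},{"x":0.002,"y":0,"z":0.158,"rx":0,"ry":0,"rz":0.057,"claw":-1},{"x":0.002,"y":0,"z":0.158,"rx":0,"ry":0,"rz":0.057,"claw":-1},{"x":0.002,"y":0,"z":0.158,"rx":0,"ry":0,"rz":0.057,"claw":-1},{"x":0.002,"y":0,"z":0.158,"rx":0,"ry":0,"rz":0.057,"claw":-1},{"x":0.002,"y":0,"z":0.158,"rx":0,"ry":0,"rz":0.057,"claw":-1}], "squeeze": 15}}

```text
time: 6.5
tool_pos: [0.5375, -0.1291, 0.0574]
tool_rot: [3.14, 0.001, 1.528]
contact_force: [-1.4, 0.4, 0.4]
opening: 0.0629
grip_force: 0.3
```

{"method": "step_arm", "body": {"steps": [{"x":0,"y":0,"z":0,"rx":0,"ry":0,"rz":-0.08,"claw":-1},{"x":0,"y":0,"z":0,"rx":0,"ry":0,"rz":-0.08,"claw":-1},{"x":0,"y":0,"z":-0.008,"rx":0,"ry":0,"rz":-0.08,"claw":-1},{"x":0,"y":0,"z":-0.013,"rx":0,"ry":0,"rz":-0.08,"claw":-1},{"x":0,"y":0,"z":-0.013,"rx":0,"ry":0,"rz":-0.08,"claw":-1}]}}

```text
time: 6.92
tool_pos: [0.5374, -0.1291, 0.0669]
tool_rot: [3.14, 0.0, 1.59]
contact_force: [-0.2, 0.8, -0.2]
opening: 0.062
grip_force: 15.0
```

{"method": "step_arm", "body": {"steps": [{"x":0,"y":0,"z":-0.13,"rx":0,"ry":0,"rz":0,"claw":-1},{"x":0,"y":0,"z":-0.13,"rx":0,"ry":0,"rz":0,"claw":-1},{"x":0,"y":0,"z":-0.13,"rx":0,"ry":0,"rz":0,"claw":-1}]}}

```text
time: 7.17
tool_pos: [0.539, -0.1297, 0.1687]
tool_rot: [3.135, 0.003, 1.59]
contact_force: [1.2, -0.6, 0.5]
opening: 0.0619
grip_force: 15.0
```

```bash
python3 - <<'E'
from h import *
s=robot.observe();print(s['tool_pos'],s['opening'],s['grip_force'])
for c in ('scene','side'):
    d=np.load(c+'0.npy');P=camera_params(c);r,k=np.mgrid[:400,:640]
    v=np.dstack([(k-P['cx'])/P['fx'],(r-P['cy'])/P['fy'],np.ones((400,640))])*d[...,None]
    W=(v-P['t'])@P['R'];np.save('W'+c+'.npy',W)
    for q,ct,zz in (('tray',(.543,.122),(.018,.03)),('caddy',(.485,.362),(.058,.073)),('mat',(.5,-.367),(-.1,.1))):
        if q=='mat':
            M=[m for m in nets.masks_of(c,'mat')][0]['region']&(d>0)
            M=cv2.erode(M.astype('uint8'),np.ones((2,2)))>0
        else:
            M=(d>0)&(np.hypot(W[...,0]-ct[0],W[...,1]-ct[1])<.15)&(W[...,2]>zz[0])&(W[...,2]<zz[1])
            M=M&(np.hypot(W[...,0]-ct[0],W[...,1]-ct[1])<.145)
        p=W[M];cc,ss,a=cv2.minAreaRect((p[:,:2]*1000).astype('float32'));print(c,q,np.round(cc,1),np.round(ss,1),round(a,1),M.sum(),np.median(p[:,2]).round(4))
E
```

```text
[ 0.53902595 -0.12967979  0.16866374] 0.061929869324423695 14.999859854578972
scene tray [542.   87.4] [220.5 236.3] 84.9 1074 0.0221
scene caddy [485.7 362.5] [ 77.  247.2] 89.6 693 0.0641
scene mat [ 501.6 -366.5] [108.7 228.6] 81.4 5307 0.0046
side tray [541.9  89.3] [220.2 235.8] 85.0 998 0.022
side caddy [485.2 363.8] [ 75.4 245. ] 89.6 1451 0.0635
side mat [ 496.5 -366.8] [120.5 227.7] 83.1 1416 0.0028
```

```bash
python3 - <<'E'
from h import *
for c in ('scene','side'):
    W=np.load('W'+c+'.npy');M=(W[...,2]>.018)&(W[...,2]<.03)&(abs(W[...,0]-.543)<.135)&(abs(W[...,1]-.122)<.092)
    p=W[M];cc,ss,a=cv2.minAreaRect((p[:,:2]*1000).astype('float32'));print(np.round(cc,1),np.round(ss,1),round(a,1))
    M=(W[...,2]<.014)&(abs(W[...,0]-.543)<.08)&(abs(W[...,1]-.122)<.04);print(np.median(W[M][:,2]))
go([.497,.126,.1],1.55)
E
```

```text
[545.3 123.4] [148.2 236.3] 84.9
0.0042524561807092635
[545.  124.3] [149.9 235.8] 85.0
0.002783181745908134
shift [ 0.342  -0.0496  0.088 ] rot [0.0086 0.0033 0.0512] rows 6.4
```

{"method": "step_arm", "body": {"steps": [{"x":0.342,"y":-0.05,"z":0,"rx":0,"ry":0,"rz":0.05,"claw":-1},{"x":0.342,"y":-0.05,"z":0,"rx":0,"ry":0,"rz":0.05,"claw":-1},{"x":0.342,"y":-0.05,"z":0,"rx":0,"ry":0,"rz":0.05,"claw":-1},{"x":0.342,"y":-0.05,"z":0.08,"rx":0,"ry":0,"rz":0.05,"claw":-1},{"x":0.342,"y":-0.05,"z":0.08,"rx":0,"ry":0,"rz":0.05,"claw":-1},{"x":0.342,"y":-0.05,"z":0.14,"rx":0,"ry":0,"rz":0.05,"claw":-1},{"x":0.342,"y":-0.05,"z":0.14,"rx":0,"ry":0,"rz":0.05,"claw":-1},{"x":0.342,"y":-0.05,"z":0.17,"rx":0,"ry":0,"rz":0.05,"claw":-1},{"x":0.342,"y":-0.05,"z":0.17,"rx":0,"ry":0,"rz":0.05,"claw":-1},{"x":0.342,"y":-0.05,"z":0.17,"rx":0,"ry":0,"rz":0.05,"claw":-1}]}}

```text
time: 8.1
tool_pos: [0.4925, 0.1268, 0.0342]
tool_rot: [-3.136, 0.001, 1.552]
contact_force: [0.3, -0.4, 0.5]
opening: 0.0621
grip_force: 15.0
```

```bash
python3 - <<'E'
from h import *
s=robot.observe();print(s['qvel'],s['opening']);go([.497,.126,.0125],1.55)
E
```

```text
[-0.02757994 -0.0578441  -0.05114235 -0.00125546  0.01021806 -0.00350313] 0.06209349300157363
shift [-0.0009  0.0061  0.0289] rot [-0.0067  0.001   0.003 ] rows 0.5
```

{"method": "step_arm", "body": {"steps": [{"x":0,"y":0.005,"z":0.015,"rx":0,"ry":0,"rz":0,"claw":-1},{"x":0,"y":0.005,"z":0.024,"rx":0,"ry":0,"rz":0,"claw":-1},{"x":0,"y":0.005,"z":0.029,"rx":0,"ry":0,"rz":0,"claw":-1},{"x":0,"y":0.005,"z":0.029,"rx":0,"ry":0,"rz":0,"claw":-1},{"x":0,"y":0.005,"z":0.029,"rx":0,"ry":0,"rz":0,"claw":0.6},{"x":0,"y":0.005,"z":0.029,"rx":0,"ry":0,"rz":0,"claw":0.6},{"x":0,"y":0.005,"z":0.029,"rx":0,"ry":0,"rz":0,"claw":0.6},{"x":0,"y":0.005,"z":0.029,"rx":0,"ry":0,"rz":0,"claw":0.6}]}}

```text
time: 8.77
tool_pos: [0.4984, 0.1267, 0.0146]
tool_rot: [3.141, -0.0, 1.551]
contact_force: [0.2, -0.0, 0.1]
opening: 0.0735
grip_force: 0.0
```

{"method": "step_arm", "body": {"steps": [{"x":0,"y":0,"z":-0.17,"rx":0,"ry":0,"rz":0,"claw":0.6},{"x":0,"y":0,"z":-0.17,"rx":0,"ry":0,"rz":0,"claw":0.6},{"x":0,"y":0,"z":-0.17,"rx":0,"ry":0,"rz":0,"claw":1},{"x":0,"y":0,"z":-0.17,"rx":0,"ry":0,"rz":0,"claw":1}]}}

```text
time: 9.1
tool_pos: [0.5021, 0.1273, 0.1492]
tool_rot: [3.128, -0.002, 1.552]
contact_force: [1.1, 0.1, 0.1]
opening: 0.0826
grip_force: 0.0
```

```bash
cat >> h.py <<'E'
def cloud():
    d=read_camera('wrist')[1];s=robot.observe()
    P=camera_params('wrist');H=np.array(P['hand_eye']);Rt=Rn.from_euler('xyz',s['tool_rot']).as_matrix()
    r,c=np.mgrid[:400,:640]
    u=np.dstack([(c-P['cx'])/P['fx'],(r-P['cy'])/P['fy']]);th=np.linalg.norm(u,axis=-1)
    ok=(d>0)&(th<1.2)
    v=np.dstack([u*(np.tan(th)/np.maximum(th,1e-9))[...,None],np.ones_like(th)])*d[...,None]
    return ((v@H[:3,:3].T+H[:3,3])@Rt.T+s['tool_pos'])[ok]
def rect(W,x,y,z,n=''):
    p=W[(W[:,0]>x[0])&(W[:,0]<x[1])&(W[:,1]>y[0])&(W[:,1]<y[1])&(W[:,2]>z[0])&(W[:,2]<z[1])]
    if len(p)<5: print(n,'none');return
    c,s,a=cv2.minAreaRect((p[:,:2]*1000).astype('float32'));print(n,np.round(c,1),np.round(s,1),round(a,1),len(p),'z',np.round(np.median(p[:,2]),4))
E
python3 - <<'E'
from h import *
W=cloud()
rect(W,(.43,.57),(.06,.19),(.014,.021),'nut hub');rect(W,(.43,.57),(.08,.17),(.045,.062),'wings')
for y in(3.1416,):go([.537,-.129,.19],y)
E
```

```text
nut hub [479.3 124.3] [128.2  97.8] 88.6 2215 z 0.0153
wings [497.8 127. ] [19.2 61.8] 87.8 367 z 0.0489
shift [-0.3405  0.0552 -0.0579] rot [ 0.0114  0.0089 -2.0242] rows 12.7
```

{"method": "step_arm", "body": {"steps": [{"x":-0.34,"y":0.055,"z":-0.05,"rx":0,"ry":0,"rz":-1,"claw":1},{"x":-0.34,"y":0.055,"z":-0.05,"rx":0,"ry":0,"rz":-1,"claw":1},{"x":-0.34,"y":0.055,"z":-0.05,"rx":0,"ry":0,"rz":-1,"claw":1},{"x":-0.34,"y":0.055,"z":-0.05,"rx":0,"ry":0,"rz":-1,"claw":1},{"x":-0.34,"y":0.055,"z":-0.05,"rx":0,"ry":0,"rz":-1,"claw":1},{"x":-0.34,"y":0.055,"z":-0.05,"rx":0,"ry":0,"rz":-1,"claw":1},{"x":-0.34,"y":0.055,"z":-0.05,"rx":0,"ry":0,"rz":-1,"claw":1},{"x":-0.34,"y":0.055,"z":-0.05,"rx":0,"ry":0,"rz":-1,"claw":1}]}}

```text
time: 9.82
tool_pos: [0.535, -0.1349, 0.1788]
tool_rot: [-3.141, 0.003, 2.339]
contact_force: [-0.4, 0.4, 0.9]
opening: 0.0916
grip_force: 0.0
```

{"method": "step_arm", "body": {"steps": [{"x":0,"y":0,"z":0,"rx":0,"ry":0,"rz":-1,"claw":1},{"x":0,"y":0,"z":0,"rx":0,"ry":0,"rz":-1,"claw":1},{"x":0,"y":0,"z":0,"rx":0,"ry":0,"rz":-1,"claw":1},{"x":0,"y":0,"z":0,"rx":0,"ry":0,"rz":-1,"claw":1},{"x":0,"y":0,"z":0,"rx":0,"ry":0,"rz":-1,"claw":1},{"x":0,"y":0,"z":0,"rx":0,"ry":0,"rz":-1,"claw":1},{"x":0,"y":0,"z":0,"rx":0,"ry":0,"rz":-1,"claw":1},{"x":0,"y":0,"z":0,"rx":0,"ry":0,"rz":-1,"claw":1}]}}

```text
time: 10.48
tool_pos: [0.5338, -0.1283, 0.1779]
tool_rot: [3.141, -0.002, 3.123]
contact_force: [-0.4, 1.4, 0.2]
opening: 0.0913
grip_force: 0.0
```

```bash
python3 - <<'E'
from h import *
s=robot.observe();print(s['tool_pos'],s['tool_rot'],s['qpos'])
W=cloud()
rect(W,(.495,.585),(-.18,-.08),(.046,.054),'washer')
rect(W,(.515,.56),(-.15,-.11),(.071,.079),'pin')
rect(W,(.46,.62),(-.158,-.1),(.034,.042),'filter')
rect(W,(.44,.47),(-.158,-.1),(.058,.07),'tab')
rect(W,(.35,.46),(-.2,-.06),(.075,.085),'box')
p=W[(W[:,0]>.46)&(W[:,0]<.503)&(W[:,2]>.034)&(W[:,2]<.042)&(abs(W[:,1]+.129)<.05)];
for a in (.465,.475,.485,.495):
  q=p[abs(p[:,0]-a)<.005];print(a,q[:,1].min(),q[:,1].max())
go([.537,-.129,.04],3.167)
E
```

```text
[ 0.53378839 -0.12834735  0.17791117] [ 3.14068708e+00 -1.91869688e-03  3.12303186e+00] [-3.75685493e-01  4.29514138e-01  1.53068748e+00  1.91908272e-04
  1.18350525e+00 -1.92799283e+00]
washer [ 537.2 -128.9] [63.  63.3] 61.2 2572 z 0.0498
pin [ 537.6 -128.6] [ 8.1 23.2] 88.6 220 z 0.0741
filter [ 540.1 -128.9] [160.3  49.2] 1.4 4369 z 0.0381
tab [ 455.  -132.7] [15.1 50. ] 1.4 427 z 0.0648
box [ 420.5 -131.8] [ 55.5 100.6] 1.1 7594 z 0.08
0.465 -0.15460195115040706 -0.1065211709353225
0.475 -0.154883633796018 -0.1067026246338116
0.485 -0.15436879847409773 -0.10678893959634196
0.495 -0.1546706542538048 -0.10685567918524365
shift [-0.0045 -0.0008  0.1841] rot [ 0.0011 -0.0021 -0.0589] rows 3.3
```

{"method": "step_arm", "body": {"steps": [{"x":-0.004,"y":-0.001,"z":0.184,"rx":0,"ry":0,"rz":-0.058,"claw":1},{"x":-0.004,"y":-0.001,"z":0.184,"rx":0,"ry":0,"rz":-0.058,"claw":1},{"x":-0.004,"y":-0.001,"z":0.184,"rx":0,"ry":0,"rz":-0.058,"claw":1},{"x":-0.004,"y":-0.001,"z":0.184,"rx":0,"ry":0,"rz":-0.058,"claw":1},{"x":-0.004,"y":-0.001,"z":0.184,"rx":0,"ry":0,"rz":-0.058,"claw":1},{"x":-0.004,"y":-0.001,"z":0.184,"rx":0,"ry":0,"rz":-0.058,"claw":1},{"x":-0.004,"y":-0.001,"z":0.184,"rx":0,"ry":0,"rz":-0.058,"claw":-1},{"x":-0.004,"y":-0.001,"z":0.184,"rx":0,"ry":0,"rz":-0.058,"claw":-1},{"x":-0.004,"y":-0.001,"z":0.184,"rx":0,"ry":0,"rz":-0.058,"claw":-1},{"x":-0.004,"y":-0.001,"z":0.184,"rx":0,"ry":0,"rz":-0.058,"claw":-1},{"x":-0.004,"y":-0.001,"z":0.184,"rx":0,"ry":0,"rz":-0.058,"claw":-1},{"x":-0.004,"y":-0.001,"z":0.184,"rx":0,"ry":0,"rz":-0.058,"claw":-1}], "squeeze": 20}}

```text
time: 11.53
tool_pos: [0.5377, -0.1299, 0.042]
tool_rot: [-3.141, 0.001, -3.116]
contact_force: [-1.7, -0.2, 5.1]
opening: 0.0619
grip_force: 20.0
```

{"method": "step_arm", "body": {"steps": [{"x":0,"y":0,"z":-0.01,"rx":0,"ry":0,"rz":0,"claw":-1},{"x":0,"y":0,"z":-0.02,"rx":0,"ry":0,"rz":0,"claw":-1},{"x":0,"y":0,"z":-0.03,"rx":0,"ry":0,"rz":0,"claw":-1},{"x":0,"y":0,"z":-0.03,"rx":0,"ry":0,"rz":0,"claw":-1}]}}

```text
time: 11.87
tool_pos: [0.5384, -0.1302, 0.0656]
tool_rot: [-3.14, 0.003, -3.115]
contact_force: [0.8, 0.3, -0.2]
opening: 0.062
grip_force: 20.0
```

```bash
python3 - <<'E'
from h import *
im,_=read_camera('side');cv2.imwrite('pics/s2.png',cv2.resize(im[100:230,270:430],None,fx=4,fy=4,interpolation=cv2.INTER_CUBIC))
W=cloud();s=robot.observe();print(s['tool_pos'])
p=W[(np.hypot(W[:,0]-.537,W[:,1]+.129)<.034)&(W[:,2]>.045)&(W[:,2]<.1)]
print(np.histogram(p[:,2],np.arange(.044,.1,.004)))
E
```

```text
[ 0.5376582  -0.12995328  0.06423497]
(array([ 500,   22,    0,    0,  240,  373, 2875, 2766,  115,  109,  104,
        113,   79,   84]), array([0.044, 0.048, 0.052, 0.056, 0.06 , 0.064, 0.068, 0.072, 0.076,
       0.08 , 0.084, 0.088, 0.092, 0.096, 0.1  ]))
```

View pics/s2.png

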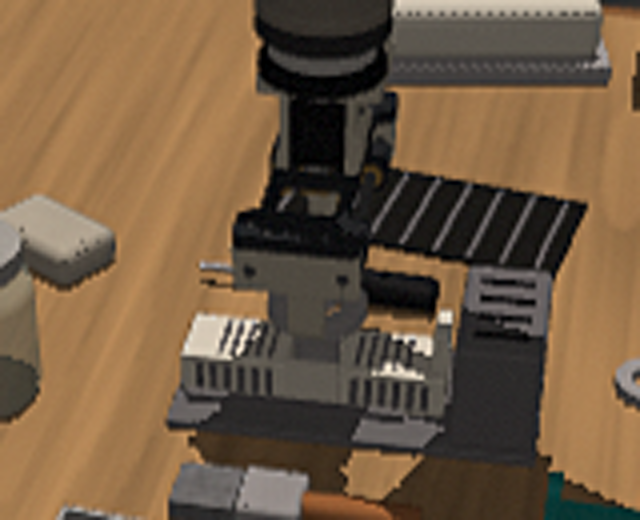

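The washer hangs level in the gripper (top at about 72 mm, just over the pin). I'll carry it to the tray.

{"method": "step_arm", "body": {"steps": [{"x":0,"y":0,"z":-0.12,"rx":0,"ry":0,"rz":0,"claw":-1},{"x":0,"y":0,"z":-0.12,"rx":0,"ry":0,"rz":0,"claw":-1},{"x":-0.08,"y":0.33,"z":-0.12,"rx":0,"ry":0,"rz":0,"claw":-1},{"x":-0.08,"y":0.33,"z":-0.12,"rx":0,"ry":0,"rz":0,"claw":-1},{"x":-0.08,"y":0.33,"z":-0.12,"rx":0,"ry":0,"rz":0,"claw":-1},{"x":-0.08,"y":0.33,"z":-0.12,"rx":0,"ry":0,"rz":0,"claw":-1},{"x":-0.08,"y":0.33,"z":-0.12,"rx":0,"ry":0,"rz":0,"claw":-1},{"x":-0.08,"y":0.33,"z":-0.08,"rx":0,"ry":0,"rz":0,"claw":-1},{"x":-0.08,"y":0.33,"z":-0.03,"rx":0,"ry":0,"rz":0,"claw":-1},{"x":-0.08,"y":0.33,"z":-0.03,"rx":0,"ry":0,"rz":0,"claw":-1},{"x":-0.08,"y":0.33,"z":-0.03,"rx":0,"ry":0,"rz":0,"claw":-1}]}}

```text
time: 12.88
tool_pos: [0.5886, 0.1196, 0.0833]
tool_rot: [-3.141, -0.007, -3.114]
contact_force: [-0.0, -0.7, 0.2]
opening: 0.0622
grip_force: 20.0
```

```bash
python3 - <<'E'
from h import *
s=robot.observe();print(s['tool_pos'],s['opening'],s['contact_force']);go([.597,.118,.009],s['tool_rot'][2])
W=cloud();rect(W,(.44,.6),(.06,.19),(.046,.056),'wings')
E
```

```text
[0.58858656 0.11960772 0.08334579] 0.062163961311182084 [-0.04454209 -0.70600407  0.23765408]
shift [-0.0118 -0.0024  0.099 ] rot [-0.0007 -0.0089  0.    ] rows 1.8
wings [500.8 125.5] [21.6 62.5] 88.4 946 z 0.0531
```

{"method": "step_arm", "body": {"steps": [{"x":-0.01,"y":-0.002,"z":0.05,"rx":0,"ry":0,"rz":0,"claw":-1},{"x":-0.01,"y":-0.002,"z":0.08,"rx":0,"ry":0,"rz":0,"claw":-1},{"x":-0.01,"y":-0.002,"z":0.095,"rx":0,"ry":0,"rz":0,"claw":-1},{"x":-0.01,"y":-0.002,"z":0.099,"rx":0,"ry":0,"rz":0,"claw":-1},{"x":-0.01,"y":-0.002,"z":0.099,"rx":0,"ry":0,"rz":0,"claw":-1},{"x":-0.01,"y":-0.002,"z":0.099,"rx":0,"ry":0,"rz":0,"claw":0.65},{"x":-0.01,"y":-0.002,"z":0.099,"rx":0,"ry":0,"rz":0,"claw":0.65},{"x":-0.01,"y":-0.002,"z":0.099,"rx":0,"ry":0,"rz":0,"claw":0.65},{"x":-0.01,"y":-0.002,"z":0.099,"rx":0,"ry":0,"rz":0,"claw":0.65},{"x":-0.01,"y":-0.002,"z":-0.05,"rx":0,"ry":0,"rz":0,"claw":0.65},{"x":-0.01,"y":-0.002,"z":-0.11,"rx":0,"ry":0,"rz":0,"claw":0.65},{"x":-0.01,"y":-0.002,"z":-0.11,"rx":0,"ry":0,"rz":0,"claw":0.65}]}}

```text
time: 13.93
tool_pos: [0.5978, 0.1179, 0.1383]
tool_rot: [3.142, -0.001, -3.115]
contact_force: [0.1, 0.0, -0.2]
opening: 0.0755
grip_force: 0.0
```

```bash
python3 - <<'E'
from h import *
s=robot.observe();print(s['tool_pos'],s['opening'],s['contact_force'])
W=cloud();rect(W,(.44,.6),(.06,.19),(.046,.056),'wings');rect(W,(.562,.635),(.075,.165),(.012,.022),'washer')
go([.534,-.129,.19],3.166)
E
```

```text
[0.59781029 0.11790658 0.13826234] 0.07550829226199772 [ 0.0551074   0.02457505 -0.23698487]
wings [505.  127.2] [21.9 62.2] 88.8 114 z 0.0538
washer [598.5 120. ] [90.  72.9] 90.0 4353 z 0.0137
shift [ 0.0992 -0.3272 -0.0572] rot [0.0008 0.0182 0.003 ] rows 6.2
```

```bash
python3 - <<'E'
from h import *
W=cloud();r=np.hypot(W[:,0]-.5975,W[:,1]-.118)
for n,m in (('ring',(r>.02)&(r<.03)),('hole',r<.014),('out',(r>.036)&(r<.045))):
    print(n,np.percentile(W[m][:,2],[5,25,50,75,95]).round(4),m.sum())
m=(r>.02)&(r<.03);A=np.c_[W[m][:,:2]-[.5975,.118],np.ones(m.sum())];print(np.linalg.lstsq(A,W[m][:,2],rcond=None)[0])
E
```

```text
ring [0.0127 0.2284 0.2511 0.2583 0.2635] 17813
hole [-0.0004  0.0003  0.0008  0.0013  0.002 ] 583
out [0.0005 0.1729 0.2265 0.2496 0.2623] 13705
[-5.62439951 -0.08824567  0.11640225]
```

{"method": "step_arm", "body": {"steps": [{"x":0.09,"y":-0.327,"z":-0.06,"rx":0,"ry":0,"rz":0.003,"claw":0.65},{"x":0.09,"y":-0.327,"z":-0.06,"rx":0,"ry":0,"rz":0.003,"claw":0.65},{"x":0.09,"y":-0.327,"z":-0.06,"rx":0,"ry":0,"rz":0.003,"claw":0.65},{"x":0.09,"y":-0.327,"z":-0.06,"rx":0,"ry":0,"rz":0.003,"claw":0.65},{"x":0.09,"y":-0.327,"z":-0.06,"rx":0,"ry":0,"rz":0.003,"claw":0.65},{"x":0.09,"y":-0.327,"z":-0.06,"rx":0,"ry":0,"rz":0.003,"claw":0.65},{"x":0.09,"y":-0.327,"z":-0.06,"rx":0,"ry":0,"rz":0.003,"claw":0.65},{"x":0.09,"y":-0.327,"z":-0.06,"rx":0,"ry":0,"rz":0.003,"claw":0.65}]}}

```text
time: 14.7
tool_pos: [0.537, -0.1317, 0.1826]
tool_rot: [-3.141, 0.001, -3.122]
contact_force: [0.9, 0.5, -0.0]
opening: 0.0756
grip_force: 0.0
```

```bash
python3 - <<'E'
from h import *
W=cloud()
rect(W,(.46,.63),(-.158,-.1),(.034,.042),'filter');rect(W,(.515,.56),(-.15,-.11),(.071,.079),'pin');rect(W,(.35,.46),(-.2,-.06),(.075,.085),'box')
go([.534,-.129,.017],3.166)
E
```

```text
filter [ 540.8 -126.7] [162.1  48.7] 1.7 5803 z 0.0374
pin [ 537.  -126.8] [22.5  7.3] 1.6 203 z 0.0734
box [ 420.3 -129.8] [ 55.3 100.7] 2.0 7325 z 0.0794
shift [0.0044 0.001  0.2201] rot [ 0.0005  0.0009 -0.004 ] rows 4.0
```

{"method": "step_arm", "body": {"steps": [{"x":0.004,"y":0.002,"z":0.16,"rx":0,"ry":0,"rz":-0.004,"claw":0.65},{"x":0.004,"y":0.002,"z":0.16,"rx":0,"ry":0,"rz":-0.004,"claw":0.65},{"x":0.004,"y":0.002,"z":0.16,"rx":0,"ry":0,"rz":-0.004,"claw":0.65},{"x":0.004,"y":0.002,"z":0.19,"rx":0,"ry":0,"rz":-0.004,"claw":0.65},{"x":0.004,"y":0.002,"z":0.22,"rx":0,"ry":0,"rz":-0.004,"claw":0.65},{"x":0.004,"y":0.002,"z":0.22,"rx":0,"ry":0,"rz":-0.004,"claw":0.65},{"x":0.004,"y":0.002,"z":0.22,"rx":0,"ry":0,"rz":-0.004,"claw":-1},{"x":0.004,"y":0.002,"z":0.22,"rx":0,"ry":0,"rz":-0.004,"claw":-1},{"x":0.004,"y":0.002,"z":0.22,"rx":0,"ry":0,"rz":-0.004,"claw":-1},{"x":0.004,"y":0.002,"z":0.22,"rx":0,"ry":0,"rz":-0.004,"claw":-1},{"x":0.004,"y":0.002,"z":0.22,"rx":0,"ry":0,"rz":-0.004,"claw":-1},{"x":0.004,"y":0.002,"z":0.22,"rx":0,"ry":0,"rz":-0.004,"claw":-1}], "squeeze": 35}}

```text
time: 15.75
tool_pos: [0.5352, -0.1279, 0.0183]
tool_rot: [-3.141, 0.003, -3.115]
contact_force: [-0.1, 0.7, 6.9]
opening: 0.0476
grip_force: 35.0
```

{"method": "step_arm", "body": {"steps": [{"x":0,"y":0,"z":-0.015,"rx":0,"ry":0,"rz":0,"claw":-1},{"x":0,"y":0,"z":-0.035,"rx":0,"ry":0,"rz":0,"claw":-1},{"x":0,"y":0,"z":-0.06,"rx":0,"ry":0,"rz":0,"claw":-1},{"x":0,"y":0,"z":-0.09,"rx":0,"ry":0,"rz":0,"claw":-1},{"x":0,"y":0,"z":-0.12,"rx":0,"ry":0,"rz":0,"claw":-1},{"x":0,"y":0,"z":-0.15,"rx":0,"ry":0,"rz":0,"claw":-1},{"x":0,"y":0,"z":-0.16,"rx":0,"ry":0,"rz":0,"claw":-1},{"x":0,"y":0,"z":-0.16,"rx":0,"ry":0,"rz":0,"claw":-1},{"x":0,"y":0,"z":-0.16,"rx":0,"ry":0,"rz":0,"claw":-1}]}}

```text
time: 16.5
tool_pos: [0.5339, -0.1275, 0.1366]
tool_rot: [3.141, -0.0, -3.115]
contact_force: [-0.9, 0.2, -3.6]
opening: 0.0476
grip_force: 35.0
```

```bash
python3 - <<'E'
from h import *
W=cloud();s=robot.observe();print(s['tool_pos'])
p=W[(W[:,0]>.47)&(W[:,0]<.53)&(abs(W[:,1]+.128)<.02)&(W[:,2]>.1)&(W[:,2]<.2)]
A=np.c_[p[:,:2]-[.535,-.128],np.ones(len(p))];print('plane',np.linalg.lstsq(A,p[:,2],rcond=None)[0],len(p),np.median(p[:,2]))
M=Rn.from_euler('z',-8).as_matrix()
c=s['qpos'];print(c)
a=np.radians(-8.2);m=np.array([.5005,-.3665])
t=m+np.array([np.cos(a),np.sin(a)])*(-.003)
go([*t,s['tool_pos'][2]],np.pi+a)
E
```

```text
[ 0.5334552  -0.12738365  0.1357688 ]
plane [-0.02870135  0.00110936  0.15435861] 8693 0.15566431203942913
[-3.74204878e-01  4.73208114e-01  1.58741876e+00  9.50845803e-05
  1.08311048e+00 -1.97201290e+00]
shift [ 5.650e-02 -3.168e-01 -2.000e-04] rot [ 0.001  -0.0026  0.2166] rows 5.8
```

{"method": "step_arm", "body": {"steps": [{"x":0.056,"y":-0.05,"z":0,"rx":0,"ry":0,"rz":0.217,"claw":-1},{"x":0.056,"y":-0.1,"z":0,"rx":0,"ry":0,"rz":0.217,"claw":-1},{"x":0.056,"y":-0.15,"z":0,"rx":0,"ry":0,"rz":0.217,"claw":-1},{"x":0.056,"y":-0.2,"z":0,"rx":0,"ry":0,"rz":0.217,"claw":-1},{"x":0.056,"y":-0.25,"z":0,"rx":0,"ry":0,"rz":0.217,"claw":-1},{"x":0.056,"y":-0.3,"z":0,"rx":0,"ry":0,"rz":0.217,"claw":-1},{"x":0.056,"y":-0.317,"z":0.03,"rx":0,"ry":0,"rz":0.217,"claw":-1},{"x":0.056,"y":-0.317,"z":0.07,"rx":0,"ry":0,"rz":0.217,"claw":-1},{"x":0.056,"y":-0.317,"z":0.1,"rx":0,"ry":0,"rz":0.217,"claw":-1},{"x":0.056,"y":-0.317,"z":0.12,"rx":0,"ry":0,"rz":0.217,"claw":-1},{"x":0.056,"y":-0.317,"z":0.12,"rx":0,"ry":0,"rz":0.217,"claw":-1}]}}

```text
time: 17.47
tool_pos: [0.4958, -0.3641, 0.0409]
tool_rot: [3.135, -0.009, 2.998]
contact_force: [-0.0, 0.8, -2.2]
opening: 0.0475
grip_force: 35.0
```

```bash
python3 - <<'E'
from h import *
W=cloud();s=robot.observe();print(s['tool_pos'],s['tool_rot'],s['qvel'].round(3),s['contact_force'])
p=W[np.hypot(W[:,0]-.5,W[:,1]+.37)<.15];print(np.median(p[p[:,2]<.02][:,2]))
rect(W,(.35,.47),(-.45,-.27),(.07,.095),'tabtop')
p=p[(p[:,0]<.485)&(p[:,2]>.04)&(p[:,2]<.061)];print(p.min(0),p.max(0),np.median(p[:,2]))
go([.497,-.366,.015],np.pi+np.radians(-8.2))
E
```

```text
[ 0.49697747 -0.36490859  0.04339653] [ 3.13729582 -0.00589582  2.99800109] [ 0.004 -0.051 -0.05  -0.001  0.017 -0.   ] [-0.08044901  0.56568129 -2.26102598]
0.002549072216255794
tabtop [ 420.5 -353.9] [32.   9.9] 81.7 2329 z 0.0904
[ 0.42812239 -0.40333722  0.04260547] [ 0.48499975 -0.33064875  0.0609923 ] 0.05590293508379233
shift [-0.0005 -0.0016  0.0379] rot [ 0.0055 -0.0075 -0.0006] rows 0.7
```

{"method": "step_arm", "body": {"steps": [{"x":0,"y":-0.001,"z":0.015,"rx":0,"ry":0,"rz":0,"claw":-1},{"x":0,"y":-0.001,"z":0.028,"rx":0,"ry":0,"rz":0,"claw":-1},{"x":0,"y":-0.001,"z":0.034,"rx":0,"ry":0,"rz":0,"claw":-1},{"x":0,"y":-0.001,"z":0.037,"rx":0,"ry":0,"rz":0,"claw":-1},{"x":0,"y":-0.001,"z":0.039,"rx":0,"ry":0,"rz":0,"claw":-1},{"x":0,"y":-0.001,"z":0.039,"rx":0,"ry":0,"rz":0,"claw":-1}]}}

```text
time: 18.02
tool_pos: [0.4987, -0.3672, 0.0177]
tool_rot: [-3.142, 0.0, 2.998]
contact_force: [-0.2, 0.5, -1.3]
opening: 0.0477
grip_force: 35.0
```

{"method": "step_arm", "body": {"steps": [{"x":0,"y":0,"z":0.002,"rx":0,"ry":0,"rz":0,"claw":-1},{"x":0,"y":0,"z":0.004,"rx":0,"ry":0,"rz":0,"claw":-1},{"x":0,"y":0,"z":0.004,"rx":0,"ry":0,"rz":0,"claw":-1}]}}

```text
time: 18.27
tool_pos: [0.4987, -0.3672, 0.0147]
tool_rot: [-3.142, 0.0, 2.998]
contact_force: [-0.3, 0.1, -1.8]
opening: 0.0479
grip_force: 35.0
```

{"method": "step_arm", "body": {"steps": [{"x":0,"y":0,"z":0.001,"rx":0,"ry":0,"rz":0,"claw":-1},{"x":0,"y":0,"z":0.002,"rx":0,"ry":0,"rz":0,"claw":-1},{"x":0,"y":0,"z":0.002,"rx":0,"ry":0,"rz":0,"claw":-1}]}}

```text
time: 18.52
tool_pos: [0.4988, -0.3673, 0.0143]
tool_rot: [-3.141, 0.001, 2.998]
contact_force: [-2.8, 2.5, 5.8]
opening: 0.0478
grip_force: 35.0
```

{"method": "step_arm", "body": {"steps": [{"x":0,"y":0,"z":0,"rx":0,"ry":0,"rz":0,"claw":0.5},{"x":0,"y":0,"z":0,"rx":0,"ry":0,"rz":0,"claw":0.5},{"x":0,"y":0,"z":0,"rx":0,"ry":0,"rz":0,"claw":0.5},{"x":0,"y":0,"z":0,"rx":0,"ry":0,"rz":0,"claw":0.5},{"x":0,"y":0,"z":-0.05,"rx":0,"ry":0,"rz":0,"claw":0.5},{"x":0,"y":0,"z":-0.1,"rx":0,"ry":0,"rz":0,"claw":0.5},{"x":0,"y":0,"z":-0.15,"rx":0,"ry":0,"rz":0,"claw":0.5},{"x":0,"y":0,"z":-0.18,"rx":0,"ry":0,"rz":0,"claw":0.5},{"x":0,"y":0,"z":-0.18,"rx":0,"ry":0,"rz":0,"claw":0.5},{"x":0,"y":0,"z":-0.18,"rx":0,"ry":0,"rz":0,"claw":0.5}]}}

```text
time: 19.35
tool_pos: [0.4993, -0.3677, 0.1497]
tool_rot: [-3.14, 0.003, 2.998]
contact_force: [-0.8, 0.4, -1.0]
opening: 0.0688
grip_force: 0.0
```

```bash
python3 - <<'E'
from h import *
W=cloud();s=robot.observe();print(s['tool_pos'],s['tool_rot'][2])
rect(W,(.36,.48),(-.45,-.27),(.055,.068),'tabtop')
rect(W,(.38,.62),(-.45,-.29),(.028,.040),'filter')
rect(W,(.3,.7),(-.46,-.27),(.0028,.006),'mat')
E
```

```text
[ 0.49847938 -0.36700536  0.14787443] 2.9982457432061898
tabtop [ 421.2 -354.7] [31.8  9.7] 81.9 515 z 0.059
filter [ 500.  -366.8] [ 49.1 168.6] 81.8 7002 z 0.0321
mat [ 494.2 -364.6] [110.4 218. ] 81.4 3007 z 0.0032
```

```bash
python3 -c "
from h import *
go([.421,-.355,.15],1.4275)"
```

```text
shift [ 0.1045  0.0011 -0.0028] rot [ 1.0000e-04 -3.0000e-04  1.9999e+00] rows 12.6
```

{"method": "step_arm", "body": {"steps": [{"x":0.104,"y":0.001,"z":0,"rx":0,"ry":0,"rz":1,"claw":0.1},{"x":0.104,"y":0.001,"z":0,"rx":0,"ry":0,"rz":1,"claw":0.1},{"x":0.104,"y":0.001,"z":0,"rx":0,"ry":0,"rz":1,"claw":0.1},{"x":0.104,"y":0.001,"z":0,"rx":0,"ry":0,"rz":1,"claw":0.1},{"x":0.104,"y":0.001,"z":0,"rx":0,"ry":0,"rz":1,"claw":0.1},{"x":0.104,"y":0.001,"z":0,"rx":0,"ry":0,"rz":1,"claw":0.1},{"x":0.104,"y":0.001,"z":0,"rx":0,"ry":0,"rz":1,"claw":0.1}]}}

```text
time: 19.98
tool_pos: [0.4207, -0.3545, 0.1461]
tool_rot: [-3.141, -0.004, 2.206]
contact_force: [0.6, 0.7, -0.0]
opening: 0.0503
grip_force: 0.0
```

{"method": "step_arm", "body": {"steps": [{"x":0,"y":0,"z":0,"rx":0,"ry":0,"rz":1,"claw":0.1},{"x":0,"y":0,"z":0,"rx":0,"ry":0,"rz":1,"claw":0.1},{"x":0,"y":0,"z":0,"rx":0,"ry":0,"rz":1,"claw":0.1},{"x":0,"y":0,"z":0,"rx":0,"ry":0,"rz":1,"claw":0.1},{"x":0,"y":0,"z":0,"rx":0,"ry":0,"rz":1,"claw":0.1},{"x":0,"y":0,"z":0,"rx":0,"ry":0,"rz":1,"claw":0.1},{"x":0,"y":0,"z":0,"rx":0,"ry":0,"rz":1,"claw":0.1},{"x":0,"y":0,"z":0,"rx":0,"ry":0,"rz":1,"claw":0.1}]}}

```text
time: 20.65
tool_pos: [0.4208, -0.3545, 0.1462]
tool_rot: [-3.139, -0.003, 1.426]
contact_force: [-0.3, 0.7, -0.1]
opening: 0.0505
grip_force: 0.0
```

```bash
python3 - <<'E'
from h import *
W=cloud();s=robot.observe();print(s['tool_pos'],s['tool_rot'],s['qpos'])
rect(W,(.36,.48),(-.45,-.27),(.055,.068),'tabtop')
rect(W,(.38,.62),(-.45,-.29),(.028,.040),'filter')
go([.421,-.355,.0375],1.4275)
E
```

```text
[ 0.42092047 -0.35464033  0.14641033] [-3.13903898e+00 -2.25999381e-03  1.42848606e+00] [-8.39455701e-01  4.65182548e-01  1.56759444e+00  1.03876771e-04
  1.11222449e+00 -6.97194466e-01]
tabtop [ 422.4 -356. ] [31.7 10.2] 82.0 480 z 0.0607
filter [ 501.2 -367.4] [ 49.5 170.1] 81.9 6791 z 0.0342
shift [-0.0008  0.0005  0.1452] rot [-0.0033 -0.0029  0.0013] rows 2.6
```

{"method": "step_arm", "body": {"steps": [{"x":0.001,"y":0.001,"z":0.1,"rx":0,"ry":0,"rz":0,"claw":0.1},{"x":0.001,"y":0.001,"z":0.1,"rx":0,"ry":0,"rz":0,"claw":0.1},{"x":0.001,"y":0.001,"z":0.13,"rx":0,"ry":0,"rz":0,"claw":0.1},{"x":0.001,"y":0.001,"z":0.145,"rx":0,"ry":0,"rz":0,"claw":0.1},{"x":0.001,"y":0.001,"z":0.145,"rx":0,"ry":0,"rz":0,"claw":0.1},{"x":0.001,"y":0.001,"z":0.145,"rx":0,"ry":0,"rz":0,"claw":-0.4},{"x":0.001,"y":0.001,"z":0.145,"rx":0,"ry":0,"rz":0,"claw":-0.7},{"x":0.001,"y":0.001,"z":0.145,"rx":0,"ry":0,"rz":0,"claw":-1},{"x":0.001,"y":0.001,"z":0.145,"rx":0,"ry":0,"rz":0,"claw":-1},{"x":0.001,"y":0.001,"z":0.145,"rx":0,"ry":0,"rz":0,"claw":-1},{"x":0.001,"y":0.001,"z":0.145,"rx":0,"ry":0,"rz":0,"claw":-1},{"x":0.001,"y":0.001,"z":0.145,"rx":0,"ry":0,"rz":0,"claw":-1}], "squeeze": 55}}

```text
time: 21.7
tool_pos: [0.4224, -0.3548, 0.0398]
tool_rot: [3.141, 0.0, 1.427]
contact_force: [-0.3, 0.1, 2.0]
opening: 0.0094
grip_force: 55.0
```

{"method": "step_arm", "body": {"steps": [{"x":0,"y":0,"z":-0.006,"rx":0,"ry":0,"rz":0,"claw":-1},{"x":0,"y":0,"z":-0.015,"rx":0,"ry":0,"rz":0,"claw":-1},{"x":0,"y":0,"z":-0.03,"rx":0,"ry":0,"rz":0,"claw":-1},{"x":0,"y":0,"z":-0.05,"rx":0,"ry":0,"rz":0,"claw":-1},{"x":0,"y":0,"z":-0.08,"rx":0,"ry":0,"rz":0,"claw":-1},{"x":0,"y":0,"z":-0.11,"rx":0,"ry":0,"rz":0,"claw":-1},{"x":0,"y":0,"z":-0.14,"rx":0,"ry":0,"rz":0,"claw":-1},{"x":0,"y":0,"z":-0.17,"rx":0,"ry":0,"rz":0,"claw":-1},{"x":0,"y":0,"z":-0.18,"rx":0,"ry":0,"rz":0,"claw":-1},{"x":0,"y":0,"z":-0.18,"rx":0,"ry":0,"rz":0,"claw":-1}]}}

```text
time: 22.53
tool_pos: [0.4231, -0.3555, 0.1766]
tool_rot: [3.138, 0.003, 1.427]
contact_force: [0.2, -1.8, -2.7]
opening: 0.0097
grip_force: 55.0
```

```bash
cat >> h.py <<'E'
def filt():
    W=cloud();s=robot.observe();Rt=Rn.from_euler('xyz',s['tool_rot']);T=Rt.inv().apply(W-s['tool_pos'])
    m=(T[:,1]>.02)&(T[:,1]<.165)&(abs(T[:,0])<.022)&(T[:,2]>-.02)&(T[:,2]<.03)
    A=np.c_[T[m][:,:2],np.ones(m.sum())];c=np.linalg.lstsq(A,T[m][:,2],rcond=None)[0]
    m=m&(abs(T[:,2]-np.c_[T[:,:2],np.ones(len(T))]@c)<.006)
    A=np.c_[T[m][:,:2],np.ones(m.sum())];c=np.linalg.lstsq(A,T[m][:,2],rcond=None)[0]
    print('top plane in tool (slope x,y,z0)',c.round(4),m.sum())
    m=(abs(T[:,2]-np.c_[T[:,:2],np.ones(len(T))]@c)<.005)&(T[:,1]>.02)&(T[:,1]<.2)&(abs(T[:,0])<.05)
    print('rect tool xy',[np.round(q,1) for q in cv2.minAreaRect((T[m][:,:2]*1000).astype('float32'))])
    print('TCP',s['tool_pos'].round(4),s['tool_rot'].round(4),s['contact_force'].round(2),s['grip_force'])
E
python3 - <<'E'
from h import *
filt()
go([.411,.363,.176],np.pi/2)
E
```

```text
top plane in tool (slope x,y,z0) [-0.0356  0.0023  0.0065] 7155
rect tool xy [array([ 1.6, 93.1]), array([ 44.9, 146.1]), np.float64(0.0)]
TCP [ 0.4225 -0.3548  0.1747] [3.1406e+00 7.0000e-04 1.4275e+00] [-0.76 -0.6  -1.6 ] 55.005290508270264
shift [ 0.945  -0.1518 -0.0025] rot [ 0.0012  0.001  -0.1825] rows 17.2
```

{"method": "step_arm", "body": {"steps": [{"x":0.02,"y":0,"z":0,"rx":0,"ry":0,"rz":0,"claw":-1},{"x":0.06,"y":-0.01,"z":0,"rx":0,"ry":0,"rz":-0.02,"claw":-1},{"x":0.105,"y":-0.02,"z":0,"rx":0,"ry":0,"rz":-0.04,"claw":-1},{"x":0.15,"y":-0.025,"z":0,"rx":0,"ry":0,"rz":-0.06,"claw":-1},{"x":0.195,"y":-0.03,"z":0,"rx":0,"ry":0,"rz":-0.08,"claw":-1},{"x":0.24,"y":-0.04,"z":0,"rx":0,"ry":0,"rz":-0.1,"claw":-1},{"x":0.285,"y":-0.045,"z":0,"rx":0,"ry":0,"rz":-0.12,"claw":-1},{"x":0.33,"y":-0.05,"z":0,"rx":0,"ry":0,"rz":-0.14,"claw":-1},{"x":0.375,"y":-0.06,"z":0,"rx":0,"ry":0,"rz":-0.16,"claw":-1},{"x":0.42,"y":-0.065,"z":0,"rx":0,"ry":0,"rz":-0.18,"claw":-1},{"x":0.465,"y":-0.075,"z":0,"rx":0,"ry":0,"rz":-0.18,"claw":-1},{"x":0.51,"y":-0.08,"z":0,"rx":0,"ry":0,"rz":-0.18,"claw":-1}]}}

```text
time: 23.58
tool_pos: [0.4153, 0.0348, 0.1729]
tool_rot: [-3.138, -0.001, 1.569]
contact_force: [0.3, -0.4, -2.0]
opening: 0.0095
grip_force: 55.0
```

```bash
python3 - <<'E'
from h import *
s=robot.observe();print(s['qvel'].round(2),s['contact_force'])
go([.411,.363,.176],np.pi/2)
E
```

```text
[ 0.99  0.07 -0.09  0.    0.01  0.98] [ 0.27821538 -0.41346616 -1.98158265]
shift [ 0.4376 -0.0066 -0.0038] rot [-0.005  -0.0009 -0.0024] rows 7.9
```

{"method": "step_arm", "body": {"steps": [{"x":0.045,"y":-0.003,"z":0,"rx":0,"ry":0,"rz":0,"claw":-1},{"x":0.09,"y":-0.006,"z":0,"rx":0,"ry":0,"rz":0,"claw":-1},{"x":0.135,"y":-0.007,"z":0,"rx":0,"ry":0,"rz":0,"claw":-1},{"x":0.18,"y":-0.007,"z":0,"rx":0,"ry":0,"rz":0,"claw":-1},{"x":0.225,"y":-0.007,"z":0,"rx":0,"ry":0,"rz":0,"claw":-1},{"x":0.27,"y":-0.007,"z":0,"rx":0,"ry":0,"rz":0,"claw":-1},{"x":0.315,"y":-0.007,"z":0,"rx":0,"ry":0,"rz":0,"claw":-1},{"x":0.36,"y":-0.007,"z":0,"rx":0,"ry":0,"rz":0,"claw":-1},{"x":0.4,"y":-0.007,"z":0,"rx":0,"ry":0,"rz":0,"claw":-1},{"x":0.43,"y":-0.007,"z":0,"rx":0,"ry":0,"rz":0,"claw":-1},{"x":0.438,"y":-0.007,"z":0,"rx":0,"ry":0,"rz":0,"claw":-1},{"x":0.438,"y":-0.007,"z":0,"rx":0,"ry":0,"rz":0,"claw":-1}]}}

```text
time: 24.58
tool_pos: [0.4114, 0.3621, 0.1725]
tool_rot: [-3.139, 0.001, 1.571]
contact_force: [0.7, -0.6, -1.8]
opening: 0.0096
grip_force: 55.0
```

```bash
python3 - <<'E'
from h import *
filt()
W=cloud()
rect(W,(.33,.64),(.3,.43),(.055,.075),'caddy rim wrist')
for x in (.46,.5,.54,.58,.6):
    q=W[(abs(W[:,0]-x)<.01)&(W[:,2]>.055)&(W[:,2]<.072)&(W[:,1]>.3)&(W[:,1]<.42)]
    print(x,len(q),q[:,1].min() if len(q) else 0,q[:,1].max() if len(q) else 0)
for c in ('scene','side'):
    V=np.load('W'+c+'.npy').reshape(-1,3);rect(V,(.35,.63),(.31,.42),(.058,.072),c)
im,_=read_camera('wrist');cv2.imwrite('pics/w5.png',im)
go([.411,.363,.1],np.pi/2)
E
```

```text
top plane in tool (slope x,y,z0) [-0.0351  0.0018  0.0065] 7220
rect tool xy [array([ 1.2, 93. ]), array([145.8,  45. ]), np.float64(89.8)]
TCP [0.4117 0.3608 0.1727] [-3.1387e+00  2.0000e-03  1.5704e+00] [-0.02 -0.08 -2.5 ] 55.00491678714752
caddy rim wrist [487.2 364.3] [ 72.6 245.1] 89.2 3125 z 0.0655
0.46 157 0.39587506558372454 0.40046467026113336
0.5 143 0.39469373510584055 0.40008299975819983
0.54 261 0.3272134540506337 0.39987297461984134
0.58 108 0.39333096712028415 0.399307675295688
0.6 380 0.3587678375522076 0.39896870073176194
scene [485.7 362.5] [ 77.  247.2] 89.6 693 z 0.0641
side [485.2 363.8] [ 75.4 245. ] 89.6 1451 z 0.0635
shift [ 0.0044 -0.0017  0.0981] rot [-0.0023  0.0018 -0.0032] rows 1.8
```

View pics/w5.png

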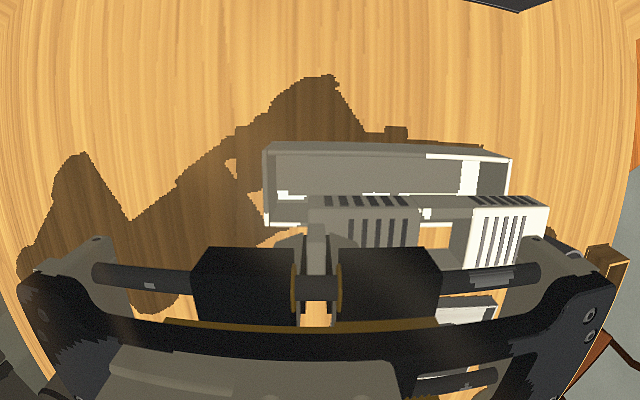

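The picture shows the filter level over the caddy (caddy rows 145–225, columns 265–510; tab pinched at about (260,318)). I'll align it and lower it to just over the mouth.

```bash
python3 - <<'E'
from h import *
go([.4125,.3645,.112],np.pi/2-.01)
E
```

```text
shift [0.0063 0.0003 0.082 ] rot [-0.0023  0.0018  0.0096] rows 1.5
```

{"method": "step_arm", "body": {"steps": [{"x":0.006,"y":0,"z":0.03,"rx":0,"ry":0,"rz":0.01,"claw":-1},{"x":0.006,"y":0,"z":0.055,"rx":0,"ry":0,"rz":0.01,"claw":-1},{"x":0.006,"y":0,"z":0.075,"rx":0,"ry":0,"rz":0.01,"claw":-1},{"x":0.006,"y":0,"z":0.082,"rx":0,"ry":0,"rz":0.01,"claw":-1},{"x":0.006,"y":0,"z":0.082,"rx":0,"ry":0,"rz":0.01,"claw":-1},{"x":0.006,"y":0,"z":0.082,"rx":0,"ry":0,"rz":0.01,"claw":-1}]}}

```text
time: 25.23
tool_pos: [0.4135, 0.3649, 0.1135]
tool_rot: [3.141, -0.0, 1.56]
contact_force: [-0.3, -0.2, -2.4]
opening: 0.0096
grip_force: 55.0
```

```bash
python3 - <<'E'
from h import *
filt();W=cloud()
rect(W,(.33,.64),(.3,.43),(.057,.073),'rim')
for x in (.43,.47,.51,.55,.58,.595):
    f=W[(abs(W[:,0]-x)<.008)&(W[:,2]>.095)&(W[:,2]<.118)&(abs(W[:,1]-.364)<.03)]
    q=W[(abs(W[:,0]-x)<.008)&(W[:,2]>.057)&(W[:,2]<.072)&(W[:,1]>.3)&(W[:,1]<.43)]
    print(x,[(len(g),*np.percentile(g[:,1],[1,99]).round(4)) if len(g) else 0 for g in (f,q)])
E
```

```text
top plane in tool (slope x,y,z0) [-0.0337  0.0019  0.0065] 7192
rect tool xy [array([ 1.4, 92.9]), array([ 44.5, 145.9]), np.float64(0.3)]
TCP [0.4138 0.3653 0.1139] [ 3.1403e+00 -9.0000e-04  1.5601e+00] [ 0.48 -0.77 -2.12] 55.00455915927887
rim [487.1 371.3] [245.5  62. ] 0.0 3505 z 0.0654
0.43 [(979, np.float64(0.3695), np.float64(0.3888)), (222, np.float64(0.3969), np.float64(0.4018))]
0.47 [(1065, np.float64(0.3636), np.float64(0.3883)), (215, np.float64(0.396), np.float64(0.4013))]
0.51 [(1319, np.float64(0.3448), np.float64(0.3875)), (179, np.float64(0.3956), np.float64(0.401))]
0.55 [(1062, np.float64(0.3441), np.float64(0.3876)), (145, np.float64(0.3952), np.float64(0.4006))]
0.58 [(220, np.float64(0.3637), np.float64(0.3868)), (119, np.float64(0.3949), np.float64(0.4001))]
0.595 [0, (109, np.float64(0.3948), np.float64(0.4002))]
```

{"method": "step_arm", "body": {"steps": [{"x":0,"y":0,"z":0.015,"rx":0,"ry":0,"rz":0,"claw":-1},{"x":0,"y":0,"z":0.03,"rx":0,"ry":0,"rz":0,"claw":-1},{"x":0,"y":0,"z":0.045,"rx":0,"ry":0,"rz":0,"claw":-1},{"x":0,"y":0,"z":0.06,"rx":0,"ry":0,"rz":0,"claw":-1},{"x":0,"y":0,"z":0.075,"rx":0,"ry":0,"rz":0,"claw":-1},{"x":0,"y":0,"z":0.085,"rx":0,"ry":0,"rz":0,"claw":-1},{"x":0,"y":0,"z":0.09,"rx":0,"ry":0,"rz":0,"claw":-1},{"x":0,"y":0,"z":0.09,"rx":0,"ry":0,"rz":0,"claw":-1},{"x":0,"y":0,"z":0.09,"rx":0,"ry":0,"rz":0,"claw":-1}]}}

```text
time: 26.08
tool_pos: [0.4135, 0.3657, 0.046]
tool_rot: [3.141, -0.001, 1.561]
contact_force: [-0.1, 0.7, -1.5]
opening: 0.0095
grip_force: 55.0
```

{"method": "step_arm", "body": {"steps": [{"x":0,"y":0,"z":0.002,"rx":0,"ry":0,"rz":0,"claw":-1},{"x":0,"y":0,"z":0.004,"rx":0,"ry":0,"rz":0,"claw":-1},{"x":0,"y":0,"z":0.006,"rx":0,"ry":0,"rz":0,"claw":-1},{"x":0,"y":0,"z":0.006,"rx":0,"ry":0,"rz":0,"claw":-1},{"x":0,"y":0,"z":0.006,"rx":0,"ry":0,"rz":0,"claw":-1}]}}

```text
time: 26.5
tool_pos: [0.4132, 0.3656, 0.0411]
tool_rot: [3.141, -0.0, 1.561]
contact_force: [0.3, 0.5, -1.5]
opening: 0.0098
grip_force: 55.0
```

Not touching yet, so I'll creep down.

{"method": "step_arm", "body": {"steps": [{"x":0,"y":0,"z":0.001,"rx":0,"ry":0,"rz":0,"claw":-1},{"x":0,"y":0,"z":0.002,"rx":0,"ry":0,"rz":0,"claw":-1},{"x":0,"y":0,"z":0.002,"rx":0,"ry":0,"rz":0,"claw":-1},{"x":0,"y":0,"z":0.002,"rx":0,"ry":0,"rz":0,"claw":-1}]}}

```text
time: 26.83
tool_pos: [0.4133, 0.3657, 0.0408]
tool_rot: [3.141, -0.001, 1.561]
contact_force: [-2.9, -2.2, 8.9]
opening: 0.0094
grip_force: 55.0
```

Floor contact (+9 N at the expected height). I'll release and go up.

{"method": "step_arm", "body": {"steps": [{"x":0,"y":0,"z":0,"rx":0,"ry":0,"rz":0,"claw":-0.5},{"x":0,"y":0,"z":0,"rx":0,"ry":0,"rz":0,"claw":-0.5},{"x":0,"y":0,"z":0,"rx":0,"ry":0,"rz":0,"claw":-0.5},{"x":0,"y":0,"z":-0.02,"rx":0,"ry":0,"rz":0,"claw":-0.5},{"x":0,"y":0,"z":-0.05,"rx":0,"ry":0,"rz":0,"claw":-0.5},{"x":0,"y":0,"z":-0.1,"rx":0,"ry":0,"rz":0,"claw":-0.5},{"x":0,"y":0,"z":-0.15,"rx":0,"ry":0,"rz":0,"claw":-0.5},{"x":0,"y":0,"z":-0.2,"rx":0,"ry":0,"rz":0,"claw":-0.5},{"x":0,"y":0,"z":-0.2,"rx":0,"ry":0,"rz":0,"claw":-0.5},{"x":0,"y":0,"z":-0.2,"rx":0,"ry":0,"rz":0,"claw":-0.5}]}}

```text
time: 27.67
tool_pos: [0.4142, 0.3662, 0.1917]
tool_rot: [3.137, -0.003, 1.561]
contact_force: [-0.7, 0.3, 0.4]
opening: 0.023
grip_force: 0.0
```

```bash
python3 - <<'E'
from h import *
s=robot.observe();print(s['tool_pos'],s['opening'],s['contact_force'])
W=cloud();rect(W,(.39,.6),(.332,.396),(.03,.043),'bar');rect(W,(.38,.43),(.335,.395),(.057,.0645),'tab')
p=W[(W[:,0]>.425)&(W[:,0]<.57)&(W[:,1]>.345)&(W[:,1]<.384)&(W[:,2]>.025)&(W[:,2]<.045)]
print('plane',np.linalg.lstsq(np.c_[p[:,:2]-[.49,.364],np.ones(len(p))],p[:,2],rcond=None)[0])
im,d=read_camera('side');cv2.imwrite('pics/end.png',im)
P=camera_params('side');r,k=np.mgrid[:400,:640]
V=((np.dstack([(k-P['cx'])/P['fx'],(r-P['cy'])/P['fy'],np.ones((400,640))])*d[...,None]-P['t'])@P['R']).reshape(-1,3)
rr=np.hypot(V[:,0]-.5975,V[:,1]-.118)
for n,m in (('ring',(rr>.02)&(rr<.03)),('out',(rr>.038)&(rr<.046))): print(n,np.percentile(V[m][:,2],[5,50,95]).round(4))
rect(V,(.44,.57),(.07,.18),(.045,.06),'wings')
E
```

```text
[0.41415844 0.36621178 0.19169021] 0.022972356610515415 [-0.74319161  0.33451957  0.4056766 ]
bar [493.9 359.3] [ 55.6 206.7] 89.4 5607 z 0.0326
tab [412.4 363.6] [31.3  9.7] 89.6 329 z 0.0596
plane [-0.00460539  0.0056205   0.03256047]
ring [0.0028 0.0138 0.0164]
out [0.0007 0.003  0.0046]
wings none
```

View pics/end.png

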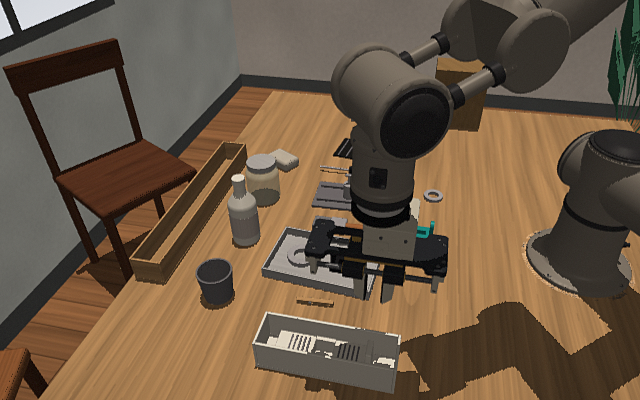

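The picture shows the filter flat in the caddy (tab near (355,380)) and the washer flat in the tray at (255,298). The nut is hidden behind the gripper here, but the wrist camera's depth showed it upright in the tray before. The arm is clear of everything, so I'm handing in.

```bash
python3 -c "
from h import *
print(robot.hand_in())"
```

```text
the job is handed in; nothing more can be done
None
```

Job handed in at about 28 s, verdict not shown: by my last measurements the nut and washer lie flat in the tray and the filter sits tab up and fully down in the caddy; the nut was already within about 4° of the base's x, not 57–120° as the brief says, so it only needed a small turn to come off.

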